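# Return the lens carrier of the optical bench to its working position and clamp it

## Task

The lens on the optical bench was moved aside for cleaning: bring it back. Swing the carrier's clamp lever over to its released stop, push the carrier along the rail by its grip until its pointer stands exactly opposite the tip of the pointed position clip (not the square one), then swing the lever all the way back to its clamped stop, square to the rail. Do not touch the lens or its ring, and leave everything else on and around the bench where it is.

Things in the scene. Friction and masses are not known exactly. Their poses are not given: they have to be found in the camera images.
- bench: Optical bench, fixed: dark drilled breadboard 175 x 500 x 12 mm, long side along its y, with an aluminium rail (head 40 mm wide, top 34 mm above the table) along y at its x = 0 and a white scale strip 24 mm wide along its front edge. Origin on the table under the middle of the carrier's travel; x points away from the robot, z up. The board spans x -0.112 to +0.063 m, y -0.225 to +0.275 m.
- led_lamp (a point): Centre of the black finned round LED lamp fixed on the rail's +y end: it spans y = +0.188 to +0.27 m of the bench, 52 mm across, top 116 mm above the table.
- detector (a point): Centre of the aluminium detector head fixed on the rail's -y end: it spans y = -0.149 to -0.198 m of the bench, 52 mm wide, top 115 mm above the table.
- lens_carrier (a joint): Position of the lens carrier along the rail in m, along the bench's +y, 0 in the middle, -0.095 to +0.095. It slides with about 6 N when the clamp is released and is held fast when clamped.
- carrier_grip (a point): Centre of the carrier's grip: black ribbed block 28 (x) x 26 (y) x 30 mm high in front of the rail, 72 mm from its middle, to be pushed on either flank; this point is 35 mm above the table, the block spans 20 to 50 mm. Axes as the bench. The saddle behind it on the rail is 62 x 70 mm, its top 44 mm above the table.
- carrier_pointer (a point): Tip of the small dark pointer under the front of the grip, 18 mm above the table, 93 mm in front of the rail's middle. Axes as the bench.
- clamp_lever (a joint): Angle of the clamp collar in rad: 0 = released stop (lever 20 degrees off the rail, pointing along +y and a little to the robot, at the short white line), 1.222 = clamped stop (lever square to the rail, pointing to the robot, at the long white line). It clamps counter-clockwise seen from above and stays where it is left; about 3 N at the knob.
- collar_axis (a point): Point on the vertical axis of the aluminium clamp collar (38 mm across, 14 mm high, round the lens post), 52 mm above the table, over the rail's middle. Axes as the bench.
- lever_knob (a point): Middle of the upright steel knob at the end of the lever: cylinder 16 mm across, 28 mm high, from 54 to 82 mm above the table, its centre line 70 mm from the collar's axis; when clamped it stands right over the carrier's grip (4 mm above it). The lever bar (8 mm thick) meets it about 61 mm above the table.
- lens: The lens ring with its glass, on the post above the collar; its origin is on the post's axis, 34 mm above the table (see the next entry).
- lens_centre (a point): Centre of the lens: glass in a black ring 53 mm across and 14 mm thick, its axis along the rail, 90 mm above the table, straight over the collar (top of the ring 116 mm above the table).
- pointed_clip: Dark steel position clip with a round screw head, fixed on the front edge of the breadboard: 26 mm wide, 40 mm long, ending in an arrow tip that points to the rail. Origin in the middle of its width, 12 mm above the table; its y axis runs along the rail as the bench's; the tip lies 10.5 mm along its +x. Its top is 18 mm (screw 25 mm) above the table; the carrier's pointer passes just behind it.
- square_clip: A like clip with a plain square end instead of the arrow tip (it marks another position). Fixed, the same size and axes.
- dropper: Small white dropper bottle, 29 mm across, 70 mm high, loose, standing on the breadboard's front left corner. Origin under its middle.
- tape_roll: Roll of green tape, 55 mm across, 12 mm high, loose, lying on the breadboard's front right corner. Origin under its middle.
- tweezers: Steel tweezers, 126 x 17 x 8 mm, loose, lying on the table in front of the breadboard. Origin under the middle.
- cuvette_box: Cuvette box, 74 x 132 x 54 mm, loose, behind the bench. Origin under the middle.
There are look-alikes about, which are no part of the job. Leave any green look-alike of the pointed_clip alone.

How it is judged:
By the outcome, as a careful person would: the job done as asked, in the order asked, and still so for the second after the job is handed in, with the robot touching nothing.
It also fails if it takes over 64 s, if anything falls off the work surface, if the arm or the gripper's body presses on something with over 40 N, if the wrist force passes 120 N, or if a joint passes its speed limit or range.

## Robot

A 6-joint arm with a two-finger parallel gripper is mounted at the origin on a cart in front of the work surface, level with it; the furniture and walls round the work are solid. World frame = base frame: x ahead of the robot, y to its left, z up, the work surface at z = 0. Lengths are in mm, angles in rad, forces in N, time in s.
With the tool pointing down it reaches from about 350 to 775 mm from the base axis. Payload 7.3 kg.
Tool frame: the origin (TCP) lies on the mounting face of the last link; the fingertips stand 178 mm ahead of it and the grasp point (between the pads) lies 159 mm ahead of it (bot.tcp_to_tips is the distance from the TCP to the fingertips, in mm); z points along the fingers, y is the direction in which the jaws open and shut (so a half turn about z gives the same grasp; the last joint's range is limited). The gripper opens to 92 mm and grips with 3 to 60 N. Pads are 19 mm wide; open, the fingers measure 130 mm over their backs; the gripper's body (75 mm by 190 mm) begins 47 mm behind the grasp point.
Start: joints at [1.177, 0.342, 1.524, -0, 1.275, -0.146], TCP at [128.745, 508.972, 404.741] pointing down, gripper open.
Joint ranges: [-2.53, 2.53], [-0.77, 2.02], [0.04, 2.7], [-1, 4.14], [0.28, 2.66], [-3.11, 3.11]. Speed limits (rad/s): [2.57, 2.57, 3.14, 3.14, 3.14, 3.14].

## Interface

Orientations are given as [roll, pitch, yaw] about the fixed x, y, z axes, in that order (R = Rz(yaw) Ry(pitch) Rx(roll)).
In Python, from plant import status, capture, calibration, workorder, look_for, bot gives the robot as it stands. The module is installed in compiled form; this text tells all that it offers.
- The arm moves only by the tool send_rows, never from a script. Its argument "motion" is a list of rows, each an object with "dp": the shift along the tool's x, y, z in mm, a list of three; "rotation": the turn, a rotation vector about the tool's x, y, z in degrees, a list of three. A call has 1 to 20 rows; each row shifts and turns the commanded pose from where the row before left it, along the tool's axes as they then stand; what a row does not reach is not made up. A row lasts 1/8 s, in which the tool goes at most 62.5 mm and 10.7 degrees, less where a joint would pass 70% of its speed; a pose out of reach is approached as far as the arm can. A call is refused whole if a number of a shift passes 62.5 or a number of a turn 10.7, either way. A call with a gripper value outside its range is refused whole. "gripper" is the opening, from 0 (shut) to 1 (fully open), set as the call begins (left out, the last holds). The fingers move at their own pace and stop on an object; the grip force is fixed at half the most. Time passes only in rows, so rows that do not move let the fingers close. It gives the time, the measured TCP pose, the force and the opening at its end, in the units of the state.
- status.get_obs(): the state, without advancing time (a new reading comes with each control period).
- capture(name): name is "scene" or "top" or "wrist"; returns (picture, depth): 480x640x3 uint8, blue, green, red; 480x640 float32, mm along the optical axis (not along the pixel's ray), 0 where there is no reading.
- calibration(name): a dict with "intrinsics" (3x3 intrinsics, pixels), "D" ([k1, k2, p1, p2, k3] as OpenCV has them; the pictures are not rectified), "cam_to_world" (4x4, takes a point from camera to world coordinates). Camera axes: x right, y up, looking along -z (the intrinsics and any distortion apply to the point x, -y, -z); pixel columns grow to the right and rows downward; lengths in mm; the calibration is good to about 2 mm. A picture is of the moment at which its call begins: read the wrist's pose just before it. calibration takes no time and is no camera call; for the wrist camera it gives the pose at the moment of the call.
- workorder.close_job(): hands the job in, once; it reports no verdict.
Trained networks look in the newest picture that a camera, given by its name, has taken for a name from the list of things; names that differ only in an ending like _2 or _b are one class to them, and where a whole thing is asked for, a point or a joint stands for the part that bears it (a point fixed in the world has none). Each returns a list of dicts, best first, with "confidence" (0 to 1); they miss things now and then, are a little off and sometimes report something else, mostly with a low value. They report only what shows in the picture. A call takes as long as a camera call. They do not tell look-alikes from the thing itself.
- look_for(thing, camera): "point" ([column, row] as shares, 0 to 1, of the picture: columns of its width, rows of its height, amid what is visible of it).
The state is a dict: "time": time; "joint_positions": joint angles; "dq": joint speeds; "tau": joint torques, N m; "tool_pos": TCP position; "tcp_rot": TCP orientation; "contact_force": force on the tool from outside, world axes, zero at the start; "moment": the same for the moment, N m; "grip_width": finger opening in mm.
Only numpy, scipy, OpenCV 4.12 (cv2) and the standard library are available. Lean on these libraries where they do the work, as an engineer would, in place of code of your own. Each camera call takes 0.05 s, during which the arm holds its last target.

## Working session

There is one attempt and no reset: what is moved stays moved. The work goes in short steps, Python scripts to look and compute and a tool call to move; the robot and the scene stay as the last step left them, time stands still between calls to the robot, and variables do not carry over. Pictures are saved under pics/ and viewed, and the job is handed in when it is done.

Besides the shell and the picture viewer there is one more tool, called after "Emit:" as name([rows], argument=value, ...), one row to a line, values as JSON. send_rows: Moves the arm, as the interface text tells. Its arguments: {"type":"object","properties":{"motion":{"type":"array","items":{"type":"object","properties":{"dp":{"type":"array","items":{"type":"number"}},"rotation":{"type":"array","items":{"type":"number"}}}}},"gripper":{"type":"number"}},"required":["motion"]}

```bash
mkdir -p pics
cat > h.py <<'E'
import numpy as np, cv2
from plant import status, capture, calibration, workorder, look_for, bot
def pix2world(cal,u,v,d=None,z=None):
    K=np.array(cal["intrinsics"]);D=np.array(cal["D"]);T=np.array(cal["cam_to_world"])
    n=cv2.undistortPoints(np.array([[[u,v]]],float),K,D)[0,0]
    ray=np.array([n[0],-n[1],-1.0])
    if d is not None: return (T@np.append(ray*d,1))[:3]
    r=T[:3,:3]@ray; o=T[:3,3]
    return o+r*(z-o[2])/r[2]
def w2pix(cal,p):
    K=np.array(cal["intrinsics"]);D=np.array(cal["D"]);T=np.array(cal["cam_to_world"])
    c=np.linalg.inv(T)@np.append(p,1); c=np.array([c[0],-c[1],-c[2]])
    return cv2.projectPoints(c.reshape(1,1,3),np.zeros(3),np.zeros(3),K,D)[0][0,0]
E
python3 - <<'E'
from h import *
o=status.get_obs();print(o)
for n in ("scene","top","wrist"):
    im,d=capture(n);cv2.imwrite(f"pics/{n}0.png",im);np.save(f"pics/{n}0.npy",d)
    c=calibration(n);print(n,np.round(c["intrinsics"],1).tolist(),np.round(c["D"],3),np.round(c["cam_to_world"],3).tolist())
    np.save(f"pics/{n}0c.npy",c,allow_pickle=True)
E
```

```text
{'time': 0.0, 'joint_positions': array([ 1.17700567e+00,  3.42717187e-01,  1.52499866e+00, -1.09470017e-05,
        1.27537617e+00, -1.45996096e-01]), 'dq': array([-0.00065476, -0.00174408,  0.00015493, -0.00012747, -0.00116391,
       -0.0013715 ]), 'tau': array([ 3.94709195e-04, -4.31246066e+01, -2.44222945e+01,  7.18459021e-02,
        5.59537194e-02, -1.19959127e-04]), 'tool_pos': array([128.69310443, 508.85029805, 404.05403312]), 'tcp_rot': array([-3.14010772e+00, -2.07766736e-04,  2.89380114e+00]), 'contact_force': array([ 0.79285289, -0.05162219,  0.0027119 ]), 'moment': array([ 0.00935375,  0.00052332, -0.03204042]), 'grip_width': 91.72986890401009}
scene [[614.7, 0.0, 320.3], [0.0, 614.7, 242.2], [0.0, 0.0, 1.0]] [-0.033  0.     0.     0.     0.   ] [[-0.619, 0.594, -0.513, 31.616], [-0.785, -0.471, 0.402, 456.447], [-0.003, 0.652, 0.758, 899.267], [0.0, 0.0, 0.0, 1.0]]
top [[597.6, 0.0, 317.9], [0.0, 597.6, 247.2], [0.0, 0.0, 1.0]] [0.05 0.   0.   0.   0.  ] [[0.028, 0.991, -0.132, 423.446], [-1.0, 0.029, 0.006, 19.206], [0.01, 0.132, 0.991, 1435.768], [0.0, 0.0, 0.0, 1.0]]
wrist [[371.2, 0.0, 320.4], [0.0, 371.2, 237.3], [0.0, 0.0, 1.0]] [0.019 0.    0.    0.    0.   ] [[0.245, -0.937, -0.248, 62.841], [0.97, 0.236, 0.064, 526.52], [-0.001, -0.256, 0.967, 384.064], [0.0, 0.0, 0.0, 1.0]]
```

View pics/scene0.png

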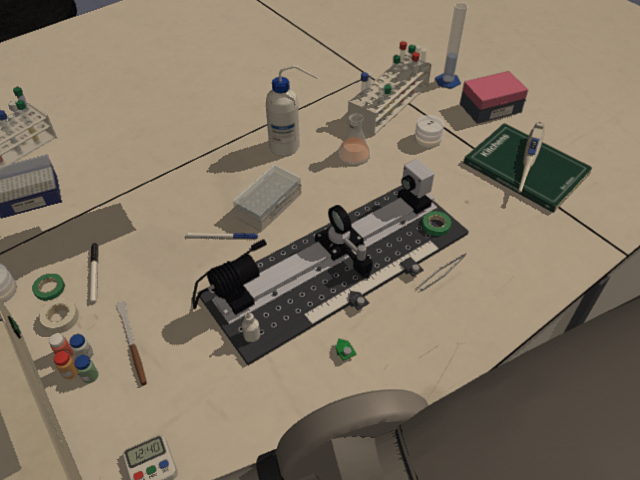

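View pics/top0.png

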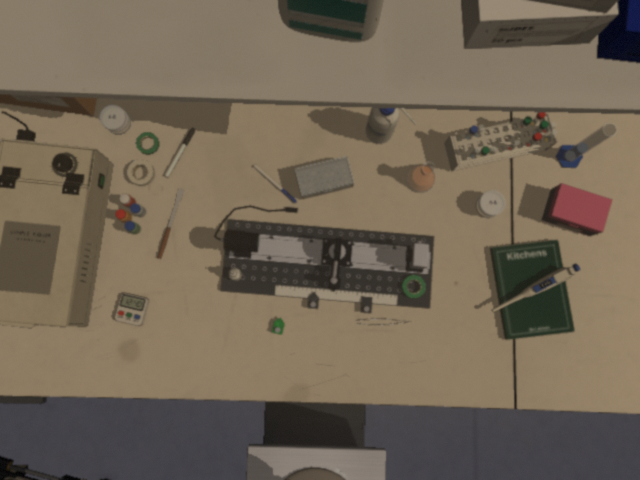

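Run:
```python
from h import *
for n in ("top","scene"):
    im,d=capture(n);c=calibration(n)
    for t in ["bench","led_lamp","detector","carrier_grip","carrier_pointer","collar_axis","lever_knob","lens_centre","pointed_clip","square_clip","dropper","tape_roll","tweezers"]:
        for r in look_for(t,n)[:4]:
            u,v=r["point"][0]*640,r["point"][1]*480
            dd=d[min(479,int(v)),min(639,int(u))]
            print(n,t,round(r["confidence"],2),round(u,1),round(v,1),np.round(pix2world(c,u,v,d=dd),1))
```

```text
top bench 0.63 326.3 262.7 [572.9  -9.6  45.8]
top led_lamp 0.79 327.3 260.9 [577.7 -11.9  41.4]
top led_lamp 0.17 233.1 275.8 [533.9 203.1  70.1]
top detector 0.78 324.0 261.4 [576.   -4.1  43.3]
top carrier_grip 0.74 331.6 258.0 [585.3 -22.   37.2]
top carrier_grip 0.49 324.8 261.5 [575.8  -6.1  43.9]
top carrier_pointer 0.58 335.4 252.3 [589.5 -27.9 114. ]
top collar_axis 0.61 334.2 255.2 [583.3 -25.5 110. ]
top collar_axis 0.57 415.1 281.5 [ 537.4 -222.6   15.9]
top lens_centre 0.73 338.3 248.3 [598.9 -34.2 111.6]
top lens_centre 0.22 334.2 256.4 [581.1 -25.7 106. ]
top pointed_clip 0.5 311.0 304.1 [476.3  23.4  24.1]
top pointed_clip 0.49 277.2 329.2 [415.8 100.6  23.3]
top square_clip 0.71 364.5 305.2 [ 477.8 -103.4   14.8]
top dropper 0.48 235.2 275.2 [535.8 198.9  65.9]
top tape_roll 0.57 409.1 288.1 [ 521.2 -208.3   17.2]
top tape_roll 0.5 334.5 258.3 [577.3 -26.7 102. ]
top tweezers 0.43 325.3 176.6 [779.3  -1.8  44.6]
scene bench 0.72 325.3 268.5 [573.5  20.3  17.4]
scene bench 0.54 347.9 240.2 [574.8 -32.9  57. ]
scene led_lamp 0.8 325.3 268.6 [573.4  20.4  17.2]
scene de
[... 220 characters left out ...]
ier_pointer 0.76 340.8 242.5 [583.9 -24.   48.7]
scene collar_axis 0.81 342.3 242.1 [584.2 -27.8  46.7]
scene collar_axis 0.44 324.2 269.1 [576.3  20.6  13.1]
scene collar_axis 0.29 441.5 271.8 [ 443.9 -151.7    0.7]
scene lever_knob 0.87 347.4 240.4 [575.2 -32.   56.7]
scene lens_centre 0.7 342.6 220.9 [582.3 -25.  107.5]
scene pointed_clip 0.67 346.8 346.3 [424.  94.  16.]
scene pointed_clip 0.53 359.4 297.0 [486.5  13.   17.2]
scene square_clip 0.75 337.9 221.8 [602.8 -31.8  83.1]
scene dropper 0.76 251.5 328.0 [531.3 207.8  50.6]
scene dropper 0.4 267.2 198.8 [761.4  15.6  46.2]
scene tape_roll 0.58 438.9 223.6 [ 528.2 -229.1    8.2]
scene tweezers 0.63 442.4 268.1 [ 446.9 -156.2    5.3]
```

Run:
```python
from h import *
im=cv2.imread("pics/scene0.png");c=cv2.resize(im[180:370,190:480],None,fx=2.7,fy=2.7,interpolation=cv2.INTER_CUBIC);cv2.imwrite("pics/s0c.png",c)
im=cv2.imread("pics/top0.png");c=cv2.resize(im[215:340,215:440],None,fx=3.5,fy=3.5,interpolation=cv2.INTER_CUBIC);cv2.imwrite("pics/t0c.png",c)
```

```text
(no output)
```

View pics/s0c.png

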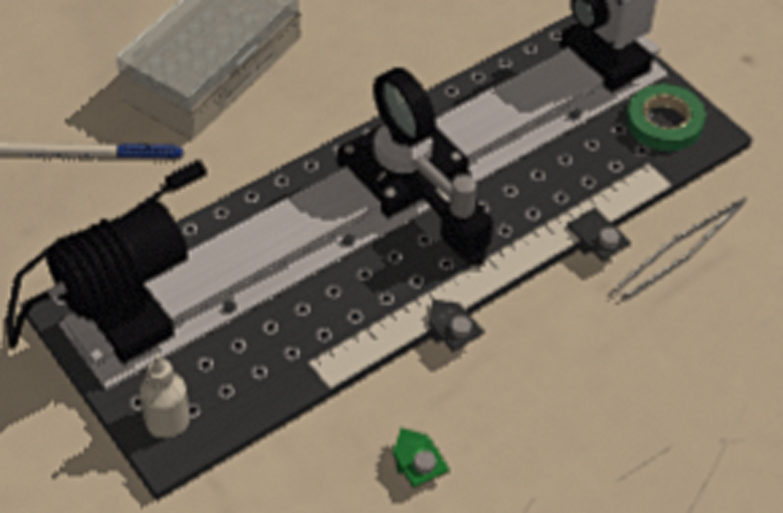

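View pics/t0c.png

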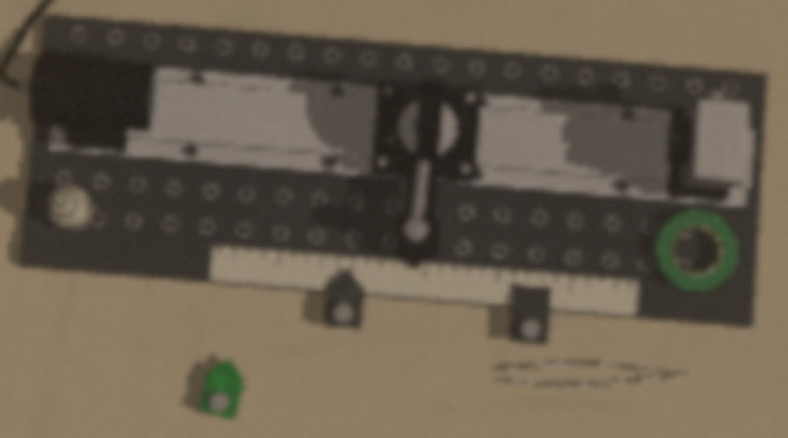

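View pics/wrist0.png

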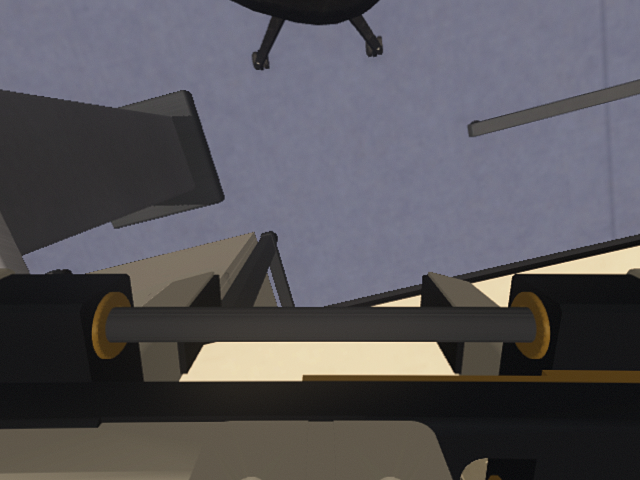

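Run:
```python
from h import *
from scipy.optimize import least_squares
obs=[]
for n,f,ox,oy,pts in (("top",3.5,215,215,[(42,16),(767,74),(752,325),(20,264)]),("scene",2.7,190,180,[None,None,(752,140),(157,497)])):
    c=np.load(f"pics/{n}0c.npy",allow_pickle=True).item()
    for p,b in zip(pts,[(63,275),(63,-225),(-112,-225),(-112,275)]):
        if p: 
            uv=((p[0]+.5)/f-.5+ox,(p[1]+.5)/f-.5+oy);obs.append((n,c,uv,b)); print(n,b,np.round(pix2world(c,*uv,z=12),1))
def B(x,b,z): a=x[2];return np.array([x[0]+np.cos(a)*b[0]-np.sin(a)*b[1],x[1]+np.sin(a)*b[0]+np.cos(a)*b[1],z])
r=least_squares(lambda x:np.concatenate([w2pix(c,B(x,b,12))-uv for n,c,uv,b in obs]),[590,0,0])
print(r.x,np.round(r.fun,1))
np.save("bench.npy",r.x)
# tips
def inv(x,w): a=x[2];d=w[:2]-x[:2];return np.array([np.cos(a)*d[0]+np.sin(a)*d[1],-np.sin(a)*d[0]+np.cos(a)*d[1]])
for n,f,ox,oy,L in (("top",3.5,215,215,dict(tip=(345,270,18),screwP=(343,313,25),screwS=(531,328,25),knob=(417,230,82),lens=(426,127,90),grip=(415,262,20))),("scene",2.7,190,180,dict(tip=(432,302,18),screwP=(460,324,25),screwS=(609,237,25),knob=(464,183,82)))):
    c=np.load(f"pics/{n}0c.npy",allow_pickle=True).item()
    for k,(u,v,z) in L.items():
        w=pix2world(c,(u+.5)/f-.5+ox,(v+.5)/f-.5+oy,z=z);print(n,k,np.round(w,1),np.round(inv(r.x,w),1))
```

```text
top (63, 275) [674.9 232.8  12. ]
top (63, -225) [ 649.4 -267.5   12. ]
top (-112, -225) [ 477.  -257.7   12. ]
top (-112, 275) [503.9 239.4  12. ]
scene (-112, -225) [ 476.1 -255.8   12. ]
scene (-112, 275) [500.7 240.   12. ]
[ 5.99425760e+02 -3.93531724e+01 -5.03217298e-02] [ 0.3 -0.5 -0.1 -0.7  0.3  0.3 -0.7  1.   0.9 -0.7 -0.7  0. ]
top tip [505.7  18.9  18. ] [-96.5  53.5]
top screwP [476.4  19.4  25. ] [-125.8   52.5]
top screwS [ 470.1 -107.    25. ] [-125.8  -74.1]
top knob [529.2 -26.9  82. ] [-70.7   8.9]
top lens [595.7 -30.8  90. ] [-4.2  8.3]
top grip [512.4 -28.2  20. ] [-87.5   6.7]
scene tip [505.8  19.2  18. ] [-96.5  53.8]
scene screwP [477.5  19.8  25. ] [-124.8   52.9]
scene screwS [ 469.4 -105.1   25. ] [-126.5  -72.2]
scene knob [531.1 -26.2  82. ] [-68.9   9.7]
```

```bash
cat >> h.py <<'E'
from scipy.spatial.transform import Rotation as Rn
bx=np.load("bench.npy")
def b2w(b,z=0): a=bx[2];return np.array([bx[0]+np.cos(a)*b[0]-np.sin(a)*b[1],bx[1]+np.sin(a)*b[0]+np.cos(a)*b[1],z])
def w2b(w): a=bx[2];d=np.array(w[:2])-bx[:2];return np.array([np.cos(a)*d[0]+np.sin(a)*d[1],-np.sin(a)*d[0]+np.cos(a)*d[1]])
def plan(pos,rpy):
    o=status.get_obs();R=Rn.from_euler("xyz",o["tcp_rot"]);G=Rn.from_euler("xyz",rpy)
    print("t",round(o["time"],2),"pos",np.round(o["tool_pos"],1),"rpy",np.round(o["tcp_rot"],4),"F",np.round(o["contact_force"],1),"w",round(o["grip_width"],1))
    print("dp tool",np.round(R.inv().apply(np.array(pos)-o["tool_pos"]),2),"rotvec deg",np.round((R.inv()*G).as_rotvec(degrees=True),2))
E
python3 - <<'E'
from h import *
print(b2w((-70,9)))
plan([529.9,-26.8,330],[np.pi,0,np.pi+bx[2]])
E
```

```text
[529.96707528 -26.84353063   0.        ]
t 1.55 pos [128.7 509.  404.7] rpy [3.1415 0.     2.8938] F [ 0.  -0.3  0.6] w 91.5
dp tool [-520.3  -421.02   74.73] rotvec deg [  0.     0.   -11.31]
```

Emit:
send_rows([
  {"dp": [-37.2, -30.1, 5.3]},
  {"dp": [-37.2, -30.1, 5.3]},
  {"dp": [-37.2, -30.1, 5.3]},
  {"dp": [-37.2, -30.1, 5.3]},
  {"dp": [-37.2, -30.1, 5.3]},
  {"dp": [-37.2, -30.1, 5.3]},
  {"dp": [-37.2, -30.1, 5.3]},
  {"dp": [-37.2, -30.1, 5.3]},
  {"dp": [-37.2, -30.1, 5.3]},
  {"dp": [-37.2, -30.1, 5.3]},
  {"dp": [-37.2, -30.1, 5.3]},
  {"dp": [-37.2, -30.1, 5.3]},
  {"dp": [-37.2, -30.1, 5.3]},
  {"dp": [-36.7, -29.7, 5.8]},
  {"dp": [0, 0, 0], "rotation": [0, 0, -5.65]},
  {"dp": [0, 0, 0], "rotation": [0, 0, -5.66]},
  {"dp": [0, 0, 0]},
], gripper=0.6)

```text
schema error: expected keys dp, rotation
```

Run:
```python
from h import *
plan([529.9,-26.8,330],[np.pi,0,np.pi+bx[2]])
c=calibration("wrist");im,d=capture("wrist");cv2.imwrite("pics/w1.png",im)
np.save("pics/w1c.npy",c,allow_pickle=True);np.save("pics/w1d.npy",d)
for b,z in (((-70,9),82),((-96.5,53.5),18),((-93,9),18)): print(w2pix(c,b2w(b,z)))
```

```text
t 1.55 pos [128.7 509.  404.7] rpy [3.1415 0.     2.8938] F [ 0.  -0.3  0.6] w 91.5
dp tool [-520.3  -421.02   74.73] rotvec deg [  0.     0.   -11.31]
[-48.00620628 665.83807762]
[ 25.47478217 576.36178368]
[ -6.50475286 584.2931196 ]
```

View pics/w1.png

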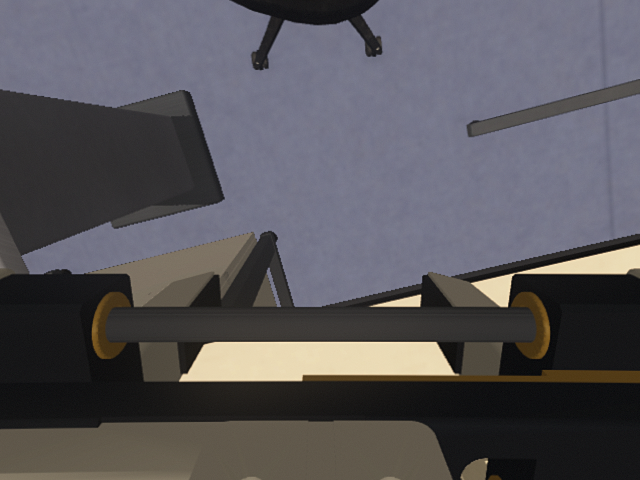

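Refused (rotation key is required); the wrist view is still of the start pose. Resending.

Emit:
send_rows([
  {"dp": [-37.2, -30.1, 5.3], "rotation": [0, 0, 0]},
  {"dp": [-37.2, -30.1, 5.3], "rotation": [0, 0, 0]},
  {"dp": [-37.2, -30.1, 5.3], "rotation": [0, 0, 0]},
  {"dp": [-37.2, -30.1, 5.3], "rotation": [0, 0, 0]},
  {"dp": [-37.2, -30.1, 5.3], "rotation": [0, 0, 0]},
  {"dp": [-37.2, -30.1, 5.3], "rotation": [0, 0, 0]},
  {"dp": [-37.2, -30.1, 5.3], "rotation": [0, 0, 0]},
  {"dp": [-37.2, -30.1, 5.3], "rotation": [0, 0, 0]},
  {"dp": [-37.2, -30.1, 5.3], "rotation": [0, 0, 0]},
  {"dp": [-37.2, -30.1, 5.3], "rotation": [0, 0, 0]},
  {"dp": [-37.2, -30.1, 5.3], "rotation": [0, 0, 0]},
  {"dp": [-37.2, -30.1, 5.3], "rotation": [0, 0, 0]},
  {"dp": [-37.2, -30.1, 5.3], "rotation": [0, 0, 0]},
  {"dp": [-36.7, -29.7, 5.8], "rotation": [0, 0, 0]},
  {"dp": [0, 0, 0], "rotation": [0, 0, -5.65]},
  {"dp": [0, 0, 0], "rotation": [0, 0, -5.66]},
  {"dp": [0, 0, 0], "rotation": [0, 0, 0]},
], gripper=0.6)

```text
time: 3.72
tool_pos: [529.9, -26.9, 329.9]
tcp_rot: [3.141, -0.0, 3.09]
contact_force: [0.3, -0.2, -0.4]
grip_width: 55.2
```

Run:
```python
from h import *
plan([529.9,-26.8,330],[np.pi,0,np.pi+bx[2]])
c=calibration("wrist");im,d=capture("wrist");cv2.imwrite("pics/w2.png",im)
np.save("pics/w2c.npy",c,allow_pickle=True);np.save("pics/w2d.npy",d)
for b,z in (((-70,9),82),((-96.5,53.5),18),((-93,9),18)): print(w2pix(c,b2w(b,z)))
```

```text
t 3.73 pos [529.9 -26.9 329.9] rpy [ 3.1415e+00 -1.0000e-04  3.0900e+00] F [ 0.3 -0.2 -0.4] w 55.2
dp tool [ 0.05  0.12 -0.08] rotvec deg [ 0.01 -0.01 -0.07]
[319.10684102 248.90887687]
[375.80310131 193.38244687]
[319.33384813 197.85793044]
```

View pics/w2.png

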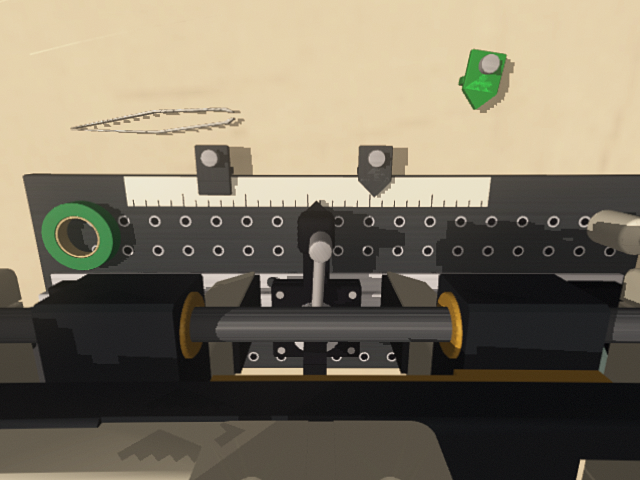

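Run:
```python
from h import *
im=cv2.imread("pics/w2.png");cv2.imwrite("pics/w2c.png",cv2.resize(im[140:270,270:410],None,fx=5,fy=4.5 and 5*0.9,interpolation=cv2.INTER_CUBIC))
```

```text
(no output)
```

View pics/w2c.png

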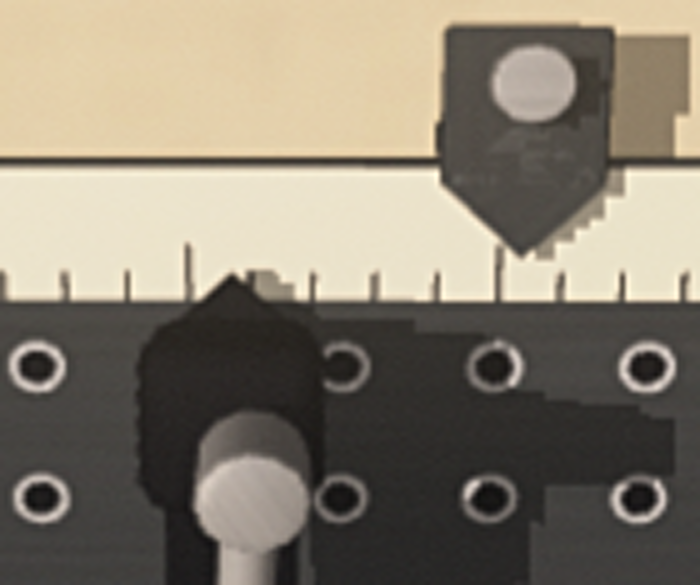

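Run:
```python
from h import *
c=np.load("pics/w2c.npy",allow_pickle=True).item()
for n,(u,v,z) in dict(ptr=(316.3,200,18),tip=(373.9,197,18),tipbase=(373.9,197,12),knob=(320.2,251.3,82)).items():
    w=pix2world(c,u,v,z=z);print(n,np.round(w,1),np.round(w2b(w),2))
```

```text
ptr [508.6 -28.2  18. ] [-91.3    6.59]
tip [508.5  17.4  18. ] [-93.64  52.11]
tipbase [509.5  18.2  12. ] [-92.72  52.98]
knob [531.6 -26.2  82. ] [-68.4   9.7]
```

Emit:
send_rows([
  {"dp": [-0.7, 0.5, 30], "rotation": [0, 0, 0]},
  {"dp": [0, 0, 30], "rotation": [0, 0, 0]},
  {"dp": [0, 0, 25], "rotation": [0, 0, 0]},
  {"dp": [0, 0, 10], "rotation": [0, 0, 0]},
  {"dp": [0, 0, 0], "rotation": [0, 0, 0]},
], gripper=0.6)

```text
time: 4.4
tool_pos: [530.6, -26.2, 234.9]
tcp_rot: [3.141, -0.001, 3.091]
contact_force: [0.1, 0.0, 0.6]
grip_width: 54.8
```

Emit:
send_rows([
  {"dp": [0, 0, 0], "rotation": [0, 0, 0]},
  {"dp": [0, 0, 0], "rotation": [0, 0, 0]},
  {"dp": [0, 0, 0], "rotation": [0, 0, 0]},
  {"dp": [0, 0, 0], "rotation": [0, 0, 0]},
  {"dp": [0, 0, 0], "rotation": [0, 0, 0]},
  {"dp": [0, 0, 0], "rotation": [0, 0, 0]},
], gripper=0.0)

```text
time: 5.15
tool_pos: [530.7, -26.4, 235.2]
tcp_rot: [-3.142, 0.0, 3.091]
contact_force: [-0.5, -0.3, 2.5]
grip_width: 15.1
```

Run:
```python
from h import *
plan([531,-26.4,235],[np.pi,0,np.pi+bx[2]])
im,d=capture("wrist");cv2.imwrite("pics/w3.png",im)
```

```text
t 5.15 pos [530.7 -26.4 235.2] rpy [-3.1415e+00  2.0000e-04  3.0911e+00] F [-0.5 -0.3  2.5] w 15.1
dp tool [-0.35  0.01  0.17] rotvec deg [-0.    0.01 -0.01]
```

View pics/w3.png

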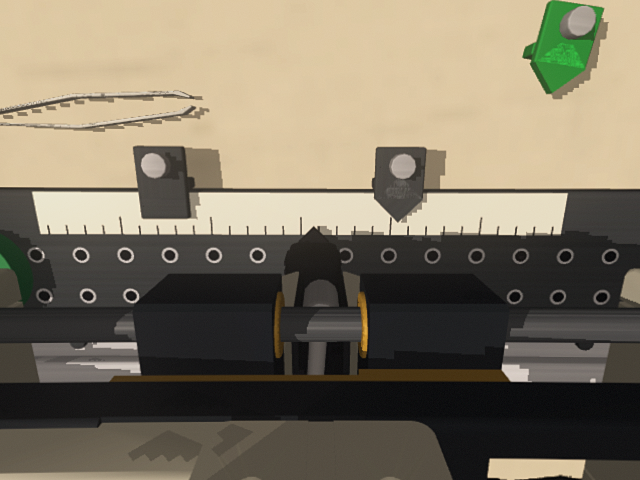

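Emit:
send_rows([
  {"dp": [-0.27, 6.1, 0], "rotation": [0, 0, 5]},
  {"dp": [-0.27, 6.1, 0], "rotation": [0, 0, 5]},
  {"dp": [-0.27, 6.1, 0], "rotation": [0, 0, 5]},
  {"dp": [-0.27, 6.1, 0], "rotation": [0, 0, 5]},
  {"dp": [0, 0, 0], "rotation": [0, 0, 0]},
])

```text
time: 5.82
tool_pos: [537.0, -2.6, 235.2]
tcp_rot: [3.141, 0.003, 2.743]
contact_force: [5.6, -1.3, -1.1]
grip_width: 15.3
```

Run:
```python
from h import *
plan([531,-26.4,235],[np.pi,0,np.pi+bx[2]])
im,d=capture("scene");cv2.imwrite("pics/s4.png",cv2.resize(im[180:370,190:480],None,fx=2.7,fy=2.7,interpolation=cv2.INTER_CUBIC))
```

```text
t 5.83 pos [537.   -2.6 235.2] rpy [3.1406e+00 3.1000e-03 2.7430e+00] F [ 5.6 -1.3 -1.1] w 15.3
dp tool [ -3.7  -24.25   0.22] rotvec deg [  0.03   0.19 -19.95]
```

View pics/s4.png

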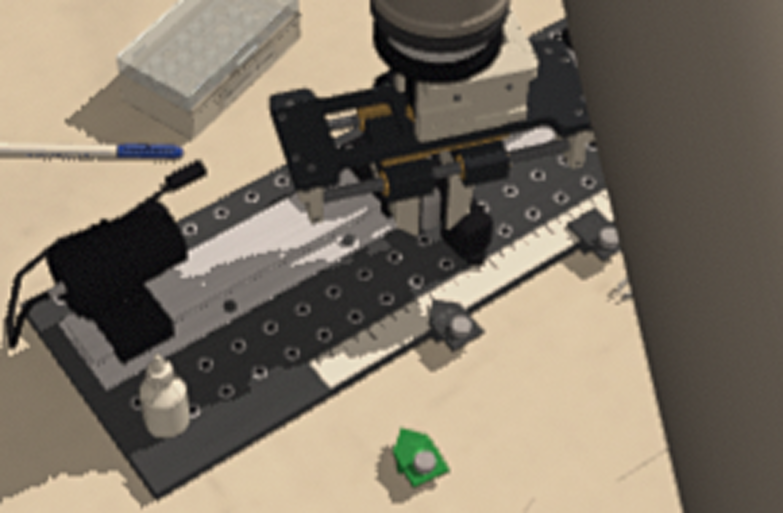

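Emit:
send_rows([
  {"dp": [-0.6, 6.1, 0], "rotation": [0, 0, 5]},
  {"dp": [-0.5, 6.1, 0], "rotation": [0, 0, 5]},
  {"dp": [-0.27, 6.1, 0], "rotation": [0, 0, 5]},
  {"dp": [-0.27, 6.1, 0], "rotation": [0, 0, 5]},
  {"dp": [-0.27, 6.1, 0], "rotation": [0, 0, 5]},
  {"dp": [-0.27, 6.1, 0], "rotation": [0, 0, 5]},
  {"dp": [-0.27, 6.1, 0], "rotation": [0, 0, 5]},
  {"dp": [-0.27, 6.1, 0], "rotation": [0, 0, 5]},
  {"dp": [0, 0, 0], "rotation": [0, 0, 0]},
])

```text
time: 7.0
tool_pos: [570.4, 31.4, 235.3]
tcp_rot: [3.139, 0.003, 2.045]
contact_force: [6.2, -4.4, -2.9]
grip_width: 15.2
```

Emit:
send_rows([
  {"dp": [-0.27, 6.1, 0], "rotation": [0, 0, 5]},
  {"dp": [-0.2, 4.9, 0], "rotation": [0, 0, 4]},
  {"dp": [0, 0, 0], "rotation": [0, 0, 0]},
])

```text
time: 7.38
tool_pos: [580.0, 35.5, 235.2]
tcp_rot: [3.14, 0.002, 1.889]
contact_force: [3.9, -4.8, -0.3]
grip_width: 14.9
```

Emit:
send_rows([
  {"dp": [0, 1.0, 0], "rotation": [0, 0, 1]},
  {"dp": [0, 0, 0], "rotation": [0, 0, 0]},
])

```text
time: 7.62
tool_pos: [580.4, 35.7, 235.1]
tcp_rot: [-3.141, 0.002, 1.872]
contact_force: [0.9, -6.0, 0.9]
grip_width: 15.3
```

Emit:
send_rows([
  {"dp": [0, 1.2, 0], "rotation": [0, 0, 1]},
  {"dp": [0, 0, 0], "rotation": [0, 0, 0]},
])

```text
time: 7.88
tool_pos: [580.9, 36.1, 235.1]
tcp_rot: [-3.139, 0.001, 1.854]
contact_force: [-2.5, -6.0, 3.9]
grip_width: 15.0
```

Emit:
send_rows([
  {"dp": [0, 1.2, 0], "rotation": [0, 0, 0]},
  {"dp": [0, 0, 0], "rotation": [0, 0, 0]},
])

```text
time: 8.12
tool_pos: [581.4, 36.5, 235.0]
tcp_rot: [-3.137, 0.0, 1.855]
contact_force: [-5.8, -5.8, 5.3]
grip_width: 15.4
```

Emit:
send_rows([
  {"dp": [0, 1.5, 0], "rotation": [0, 0, 0]},
  {"dp": [0, 0, 0], "rotation": [0, 0, 0]},
  {"dp": [0, -3.0, 0], "rotation": [0, 0, 0]},
  {"dp": [0, 0, 0], "rotation": [0, 0, 0]},
])

```text
time: 8.62
tool_pos: [580.8, 36.7, 235.1]
tcp_rot: [-3.141, -0.0, 1.853]
contact_force: [-2.7, -2.0, 3.9]
grip_width: 15.3
```

Emit:
send_rows([
  {"dp": [0, 0, 0], "rotation": [0, 0, 0]},
  {"dp": [0, 0, 0], "rotation": [0, 0, 0]},
  {"dp": [0, 0, 0], "rotation": [0, 0, 0]},
  {"dp": [0, 0, 0], "rotation": [0, 0, 0]},
  {"dp": [0, 0, -30], "rotation": [0, 0, 0]},
  {"dp": [0, 0, -50], "rotation": [0, 0, 0]},
  {"dp": [0, 0, -20], "rotation": [0, 0, 0]},
  {"dp": [0, 0, 0], "rotation": [0, 0, -10.0]},
  {"dp": [0, 0, 0], "rotation": [0, 0, -10.0]},
  {"dp": [0, 0, 0], "rotation": [0, 0, -10.0]},
  {"dp": [0, 0, 0], "rotation": [0, 0, -10.0]},
  {"dp": [0, 0, 0], "rotation": [0, 0, -10.0]},
  {"dp": [0, 0, 0], "rotation": [0, 0, -10.0]},
  {"dp": [0, 0, 0], "rotation": [0, 0, -10.0]},
  {"dp": [0, 0, 0], "rotation": [0, 0, 0]},
], gripper=0.6)

```text
time: 10.5
tool_pos: [581.1, 37.0, 335.0]
tcp_rot: [3.141, -0.0, 3.072]
contact_force: [-0.3, 0.2, 0.5]
grip_width: 54.9
```

Run:
```python
from h import *
plan(list(b2w((-76,9)))[:2]+[330],[np.pi,0,np.pi+bx[2]])
im,d=capture("wrist");cv2.imwrite("pics/w5.png",im)
im,d=capture("top");cv2.imwrite("pics/t5.png",cv2.resize(im[215:340,215:440],None,fx=3.5,fy=3.5,interpolation=cv2.INTER_CUBIC))
```

```text
t 10.5 pos [581.1  37.  335. ] rpy [ 3.1414e+00 -1.0000e-04  3.0722e+00] F [-0.3  0.2  0.5] w 54.9
dp tool [ 52.61 -67.39   4.95] rotvec deg [ 0.01 -0.   -1.09]
```

View pics/w5.png

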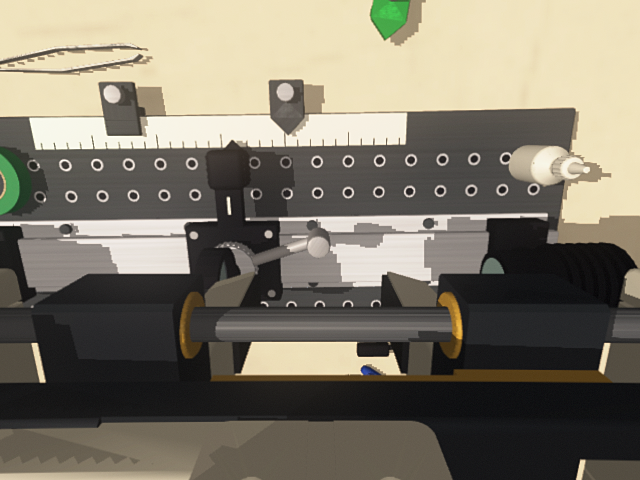

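View pics/t5.png

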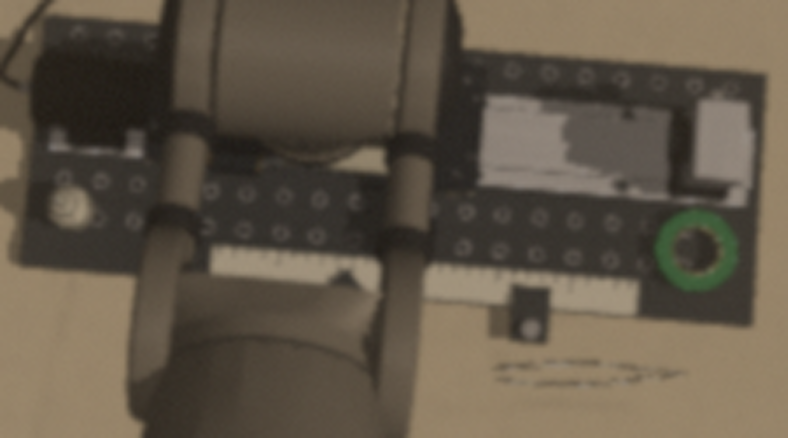

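Emit:
send_rows([
  {"dp": [26.3, -33.7, 0], "rotation": [0, 0, 0]},
  {"dp": [26.3, -33.7, 5], "rotation": [0, 0, 0]},
  {"dp": [0, 0, 0], "rotation": [0, 0, -1.09]},
  {"dp": [0, 0, 40], "rotation": [0, 0, 0]},
  {"dp": [0, 0, 40], "rotation": [0, 0, 0]},
  {"dp": [0, 0, 25], "rotation": [0, 0, 0]},
  {"dp": [0, 0, 15], "rotation": [0, 0, 0]},
  {"dp": [0, 0, 0], "rotation": [0, 0, 0]},
], gripper=0.6)

```text
time: 11.6
tool_pos: [524.3, -26.4, 209.4]
tcp_rot: [3.141, -0.001, 3.092]
contact_force: [-0.0, -0.0, 0.5]
grip_width: 55.4
```

Run:
```python
from h import *
plan(list(b2w((-76,9)))[:2]+[210],[np.pi,0,np.pi+bx[2]])
c=calibration("wrist");np.save("pics/w6c.npy",c,allow_pickle=True)
im,d=capture("wrist");cv2.imwrite("pics/w6.png",im)
```

```text
t 11.6 pos [524.3 -26.4 209.4] rpy [ 3.1412e+00 -1.3000e-03  3.0924e+00] F [-0.  -0.   0.5] w 55.4
dp tool [ 0.32 -0.18 -0.59] rotvec deg [ 0.02 -0.07  0.06]
```

View pics/w6.png

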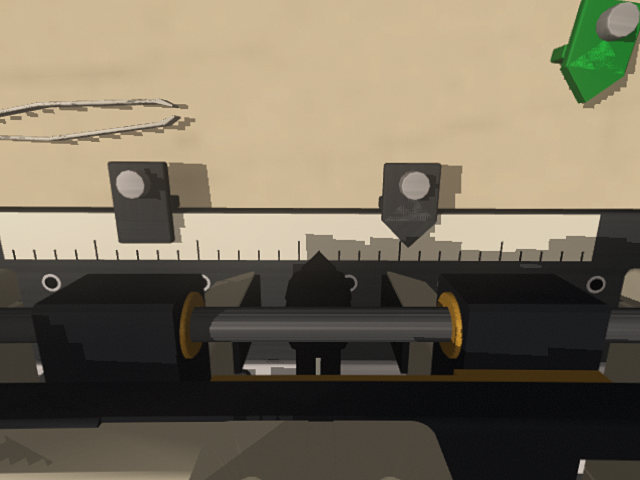

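Emit:
send_rows([
  {"dp": [0, 0, 0], "rotation": [0, 0, 0]},
  {"dp": [0, 0, 0], "rotation": [0, 0, 0]},
  {"dp": [0, 0, 0], "rotation": [0, 0, 0]},
  {"dp": [0, 0, 0], "rotation": [0, 0, 0]},
  {"dp": [0, 0, 0], "rotation": [0, 0, 0]},
  {"dp": [0, 0, 0], "rotation": [0, 0, 0]},
], gripper=0.0)

```text
time: 12.4
tool_pos: [524.2, -26.8, 210.4]
tcp_rot: [-3.141, 0.001, 3.093]
contact_force: [-0.5, -1.0, 6.4]
grip_width: 25.7
```

Run:
```python
from h import *
plan(list(b2w((-76,9)))[:2]+[210],[np.pi,0,np.pi+bx[2]])
c=calibration("wrist");np.save("pics/w7c.npy",c,allow_pickle=True)
im,d=capture("wrist");cv2.imwrite("pics/w7.png",cv2.resize(im[150:285,280:440],None,fx=5,fy=4.4,interpolation=cv2.INTER_CUBIC))
```

```text
t 12.4 pos [524.2 -26.8 210.4] rpy [-3.1414e+00  8.0000e-04  3.0927e+00] F [-0.5 -1.   6.4] w 25.7
dp tool [0.27 0.27 0.44] rotvec deg [-0.01  0.04  0.08]
```

View pics/w7.png

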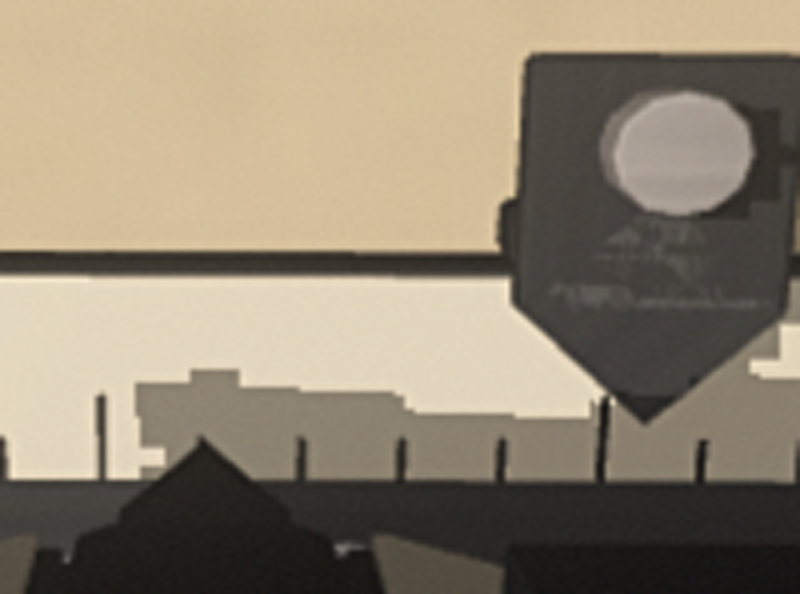

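Run:
```python
from h import *
c=np.load("pics/w7c.npy",allow_pickle=True).item()
f=lambda p:((p[0]+.5)/5-.5+280,(p[1]+.5)/4.4-.5+150)
P=[w2b(pix2world(c,*f(p),z=18)) for p in [(203,440),(645,423)]]
print(P,P[1]-P[0])
```

```text
[array([-91.78107364,   9.42369872]), array([-93.8186793 ,  52.06921099])] [-2.03760565 42.64551227]
```

Emit:
send_rows([
  {"dp": [0, 4, 0], "rotation": [0, 0, 0]},
  {"dp": [0, 6, 0], "rotation": [0, 0, 0]},
  {"dp": [0, 6, 0], "rotation": [0, 0, 0]},
  {"dp": [0, 6, 0], "rotation": [0, 0, 0]},
  {"dp": [0, 6, 0], "rotation": [0, 0, 0]},
  {"dp": [0, 6, 0], "rotation": [0, 0, 0]},
  {"dp": [0, 4, 0], "rotation": [0, 0, 0]},
  {"dp": [0, 2, 0], "rotation": [0, 0, 0]},
  {"dp": [0, 0, 0], "rotation": [0, 0, 0]},
  {"dp": [0, 0, 0], "rotation": [0, 0, 0]},
])

```text
time: 13.7
tool_pos: [526.3, 12.8, 210.4]
tcp_rot: [-3.141, 0.001, 3.093]
contact_force: [-0.3, -3.3, 4.9]
grip_width: 26.1
```

Run:
```python
from h import *
plan(list(b2w((-76,52)))[:2]+[210],[np.pi,0,np.pi+bx[2]])
c=calibration("wrist");np.save("pics/w8c.npy",c,allow_pickle=True)
im,d=capture("wrist");cv2.imwrite("pics/w8f.png",im);cv2.imwrite("pics/w8.png",cv2.resize(im[200:285,270:370],None,fx=7,fy=7,interpolation=cv2.INTER_CUBIC))
```

```text
t 13.7 pos [526.3  12.8 210.4] rpy [-3.1408e+00  1.0000e-03  3.0927e+00] F [-0.3 -3.3  4.9] w 26.1
dp tool [0.31 3.62 0.44] rotvec deg [-0.04  0.06  0.08]
```

View pics/w8.png

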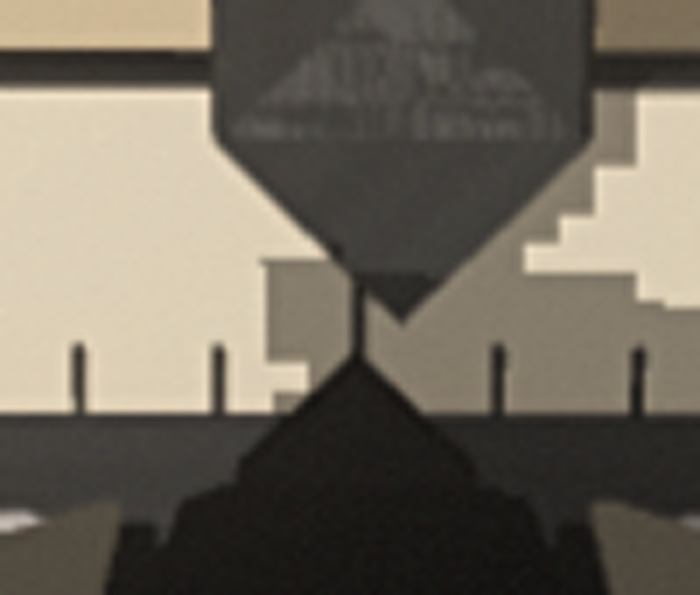

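Emit:
send_rows([
  {"dp": [0, 1.5, 0], "rotation": [0, 0, 0]},
  {"dp": [0, 1.5, 0], "rotation": [0, 0, 0]},
  {"dp": [0, 0, 0], "rotation": [0, 0, 0]},
  {"dp": [0, 0, 0], "rotation": [0, 0, 0]},
])

```text
time: 14.25
tool_pos: [526.4, 15.6, 210.4]
tcp_rot: [-3.141, 0.001, 3.093]
contact_force: [-1.9, -4.9, 4.8]
grip_width: 26.0
```

Run:
```python
from h import *
plan(list(b2w((-76,52)))[:2]+[210],[np.pi,0,np.pi+bx[2]])
im,d=capture("wrist");cv2.imwrite("pics/w9.png",cv2.resize(im[200:285,270:370],None,fx=7,fy=7,interpolation=cv2.INTER_CUBIC))
```

```text
t 14.25 pos [526.4  15.6 210.4] rpy [-3.1406e+00  1.1000e-03  3.0927e+00] F [-1.9 -4.9  4.8] w 26.0
dp tool [0.34 0.76 0.44] rotvec deg [-0.06  0.06  0.08]
```

View pics/w9.png

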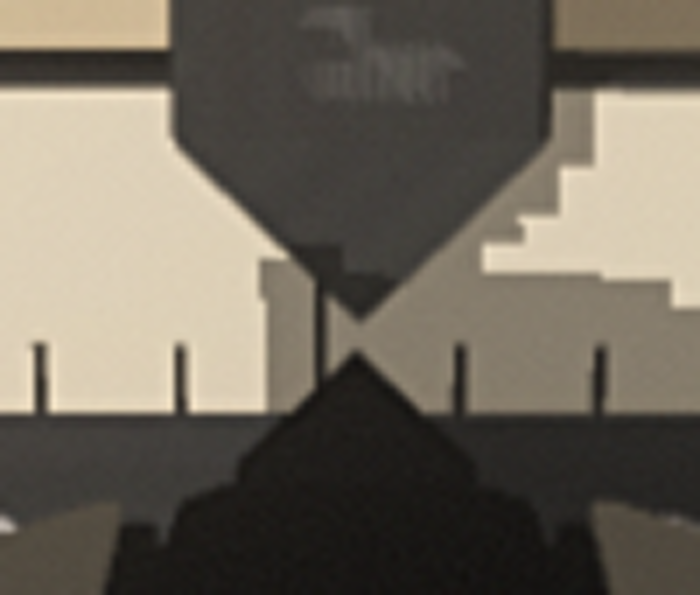

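Emit:
send_rows([
  {"dp": [0, 0.4, 0], "rotation": [0, 0, 0]},
  {"dp": [0, 0, 0], "rotation": [0, 0, 0]},
  {"dp": [0, 0, 0], "rotation": [0, 0, 0]},
])

```text
time: 14.68
tool_pos: [526.4, 15.9, 210.4]
tcp_rot: [-3.14, 0.001, 3.093]
contact_force: [-0.0, -5.2, 5.5]
grip_width: 25.6
```

Run:
```python
from h import *
plan(list(b2w((-76,52)))[:2]+[210],[np.pi,0,np.pi+bx[2]])
im,d=capture("wrist");cv2.imwrite("pics/w10.png",cv2.resize(im[200:285,270:370],None,fx=7,fy=7,interpolation=cv2.INTER_CUBIC))
```

```text
t 14.68 pos [526.4  15.9 210.4] rpy [-3.1405e+00  1.0000e-03  3.0927e+00] F [-0.  -5.2  5.5] w 25.6
dp tool [0.33 0.47 0.42] rotvec deg [-0.06  0.06  0.08]
```

View pics/w10.png

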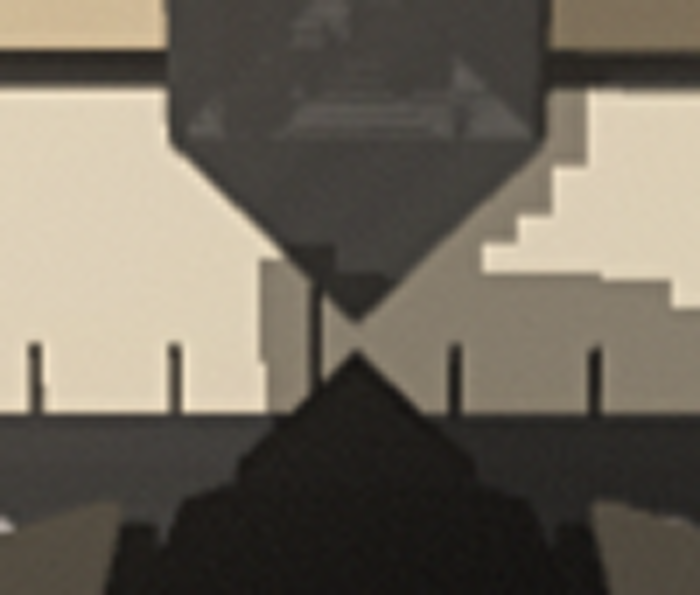

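Emit:
send_rows([
  {"dp": [0, -0.4, 0], "rotation": [0, 0, 0]},
  {"dp": [0, 0, 0], "rotation": [0, 0, 0]},
])

```text
time: 14.98
tool_pos: [526.4, 15.8, 210.4]
tcp_rot: [-3.141, 0.001, 3.093]
contact_force: [-0.7, -3.1, 4.4]
grip_width: 25.6
```

Emit:
send_rows([
  {"dp": [0, 0, 0], "rotation": [0, 0, 0]},
  {"dp": [0, 0, 0], "rotation": [0, 0, 0]},
  {"dp": [0, 0, 0], "rotation": [0, 0, 0]},
  {"dp": [0, 0, 0], "rotation": [0, 0, 0]},
], gripper=0.6)

```text
time: 15.48
tool_pos: [526.2, 16.4, 209.9]
tcp_rot: [3.141, -0.0, 3.093]
contact_force: [0.2, -0.0, 1.0]
grip_width: 54.4
```

Run:
```python
from h import *
plan(list(b2w((-76,52)))[:2]+[210],[np.pi,0,np.pi+bx[2]])
im,d=capture("wrist");cv2.imwrite("pics/w11.png",cv2.resize(im[200:285,270:370],None,fx=7,fy=7,interpolation=cv2.INTER_CUBIC))
```

```text
t 15.47 pos [526.2  16.4 209.9] rpy [ 3.1414e+00 -3.0000e-04  3.0929e+00] F [ 0.2 -0.   1. ] w 54.4
dp tool [ 0.02  0.03 -0.14] rotvec deg [ 0.01 -0.02  0.09]
```

View pics/w11.png

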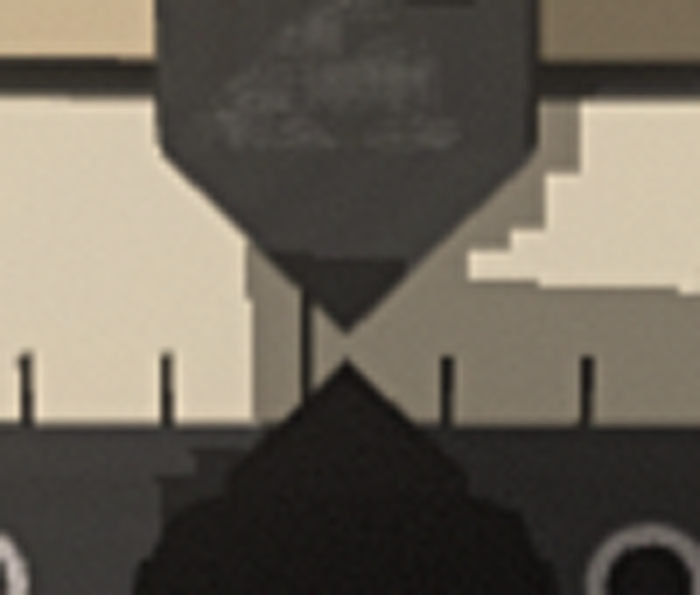

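Emit:
send_rows([
  {"dp": [0, 0, -25], "rotation": [0, 0, 0]},
  {"dp": [0, 0, -50], "rotation": [0, 0, 0]},
  {"dp": [0, 0, -50], "rotation": [0, 0, 0]},
  {"dp": [0, 0, 0], "rotation": [0, 0, 10]},
  {"dp": [0, 0, 0], "rotation": [0, 0, 10]},
  {"dp": [0, 0, 0], "rotation": [0, 0, 10]},
  {"dp": [0, 0, 0], "rotation": [0, 0, 10]},
  {"dp": [0, 0, 0], "rotation": [0, 0, 10]},
  {"dp": [0, 0, 0], "rotation": [0, 0, 10]},
  {"dp": [0, 0, 0], "rotation": [0, 0, 10]},
  {"dp": [0, 0, 0], "rotation": [0, 0, 0]},
], gripper=0.6)

```text
time: 16.9
tool_pos: [526.1, 16.3, 335.0]
tcp_rot: [-3.142, -0.0, 1.873]
contact_force: [0.3, 0.9, 0.7]
grip_width: 55.1
```

Run:
```python
from h import *
plan([582.6,78.6,335],[np.pi,0,np.pi+bx[2]-1.2217])
```

```text
t 16.9 pos [526.1  16.3 335. ] rpy [-3.1415e+00 -1.0000e-04  1.8726e+00] F [0.3 0.9 0.7] w 55.1
dp tool [ 4.273e+01  7.243e+01 -2.000e-02] rotvec deg [-0.   -0.01  0.17]
```

Emit:
send_rows([
  {"dp": [21.4, 36.2, 0], "rotation": [0, 0, 0.17]},
  {"dp": [21.3, 36.2, 0], "rotation": [0, 0, 0]},
  {"dp": [0, 0, 0], "rotation": [0, 0, 0]},
], gripper=0.4)

```text
time: 17.27
tool_pos: [583.8, 80.1, 334.6]
tcp_rot: [3.141, -0.0, 1.874]
contact_force: [-0.3, -0.1, -0.1]
grip_width: 37.2
```

Run:
```python
from h import *
plan([582.6,78.6,335],[np.pi,0,np.pi+bx[2]-1.2217])
c=calibration("wrist")
for k in ((582.6,78.6,82),(582.6,78.6,54)):print(w2pix(c,k))
im,d=capture("wrist");cv2.imwrite("pics/w12.png",im)
im,d=capture("scene");cv2.imwrite("pics/s12.png",im)
```

```text
t 17.27 pos [583.8  80.1 334.6] rpy [ 3.1409e+00 -3.0000e-04  1.8743e+00] F [-0.3 -0.1 -0.1] w 37.2
dp tool [-1.08 -1.63 -0.41] rotvec deg [ 0.04 -0.01  0.27]
[316.211201   250.29356894]
[316.59052354 239.13725026]
```

View pics/w12.png

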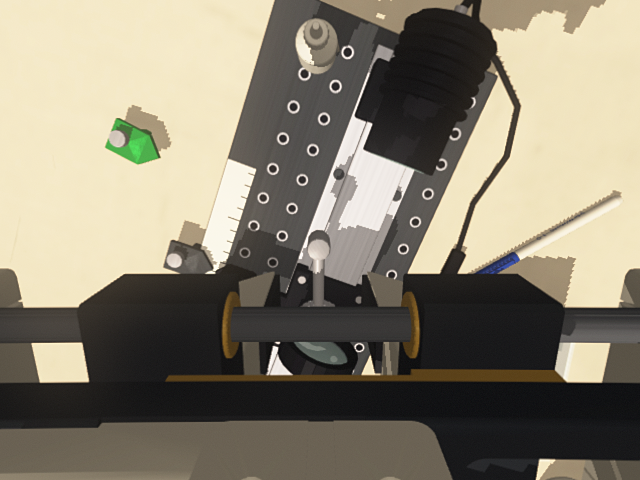

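Emit:
send_rows([
  {"dp": [0, 0, 40], "rotation": [0, 0, 0]},
  {"dp": [0, 0, 40], "rotation": [0, 0, 0]},
  {"dp": [0, 0, 20], "rotation": [0, 0, 0]},
  {"dp": [0, 0, 0], "rotation": [0, 0, 0]},
  {"dp": [0, 0, 0], "rotation": [0, 0, 0]},
], gripper=0.4)

```text
time: 18.0
tool_pos: [583.0, 77.9, 236.2]
tcp_rot: [3.14, 0.0, 1.868]
contact_force: [-0.5, -0.1, 0.1]
grip_width: 36.8
```

Emit:
send_rows([
  {"dp": [0, 0, 0], "rotation": [0, 0, 0]},
  {"dp": [0, 0, 0], "rotation": [0, 0, 0]},
], gripper=0.25)

```text
time: 18.25
tool_pos: [583.0, 78.4, 235.9]
tcp_rot: [3.14, 0.0, 1.868]
contact_force: [-0.2, 0.7, 0.3]
grip_width: 24.6
```

Run:
```python
from h import *
plan([582.6,78.6,235],[np.pi,0,np.pi+bx[2]-1.2217])
im,d=capture("wrist");cv2.imwrite("pics/w13.png",im)
```

```text
t 18.25 pos [583.   78.4 235.9] rpy [3.1400e+00 4.0000e-04 1.8683e+00] F [-0.2  0.7  0.3] w 24.6
dp tool [ 0.34 -0.28  0.95] rotvec deg [ 0.09  0.02 -0.07]
```

View pics/w13.png

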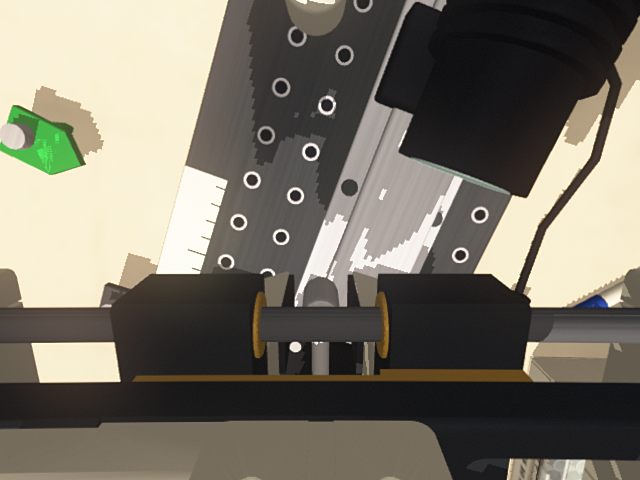

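Emit:
send_rows([
  {"dp": [-0.27, -6.1, 0], "rotation": [0, 0, -5]},
  {"dp": [-0.27, -6.1, 0], "rotation": [0, 0, -5]},
  {"dp": [-0.27, -6.1, 0], "rotation": [0, 0, -5]},
  {"dp": [-0.27, -6.1, 0], "rotation": [0, 0, -5]},
  {"dp": [0, 0, 0], "rotation": [0, 0, 0]},
], gripper=0.25)

```text
time: 18.92
tool_pos: [561.2, 67.3, 235.4]
tcp_rot: [3.141, 0.0, 2.216]
contact_force: [0.5, 0.8, -0.2]
grip_width: 23.1
```

Emit:
send_rows([
  {"dp": [-0.27, -6.1, 0], "rotation": [0, 0, -5]},
  {"dp": [-0.27, -6.1, 0], "rotation": [0, 0, -5]},
  {"dp": [-0.27, -6.1, 0], "rotation": [0, 0, -5]},
  {"dp": [-0.27, -6.1, 0], "rotation": [0, 0, -5]},
  {"dp": [-0.27, -6.1, 0], "rotation": [0, 0, -5]},
  {"dp": [-0.27, -6.1, 0], "rotation": [0, 0, -5]},
  {"dp": [-0.27, -6.1, 0], "rotation": [0, 0, -5]},
  {"dp": [0, 0, 0], "rotation": [0, 0, 0]},
], gripper=0.25)

```text
time: 19.92
tool_pos: [536.8, 33.0, 235.2]
tcp_rot: [3.142, 0.0, 2.825]
contact_force: [0.7, -0.9, 0.5]
grip_width: 23.1
```

Run:
```python
from h import *
plan([532.8,16.3,235],[np.pi,0,np.pi+bx[2]])
im,d=capture("wrist");cv2.imwrite("pics/w14.png",im)
```

```text
t 19.93 pos [536.8  33.  235.2] rpy [3.1415e+00 1.0000e-04 2.8255e+00] F [ 0.7 -0.9  0.5] w 23.1
dp tool [ -1.34 -17.1    0.19] rotvec deg [ 0.000e+00  1.000e-02 -1.523e+01]
```

View pics/w14.png

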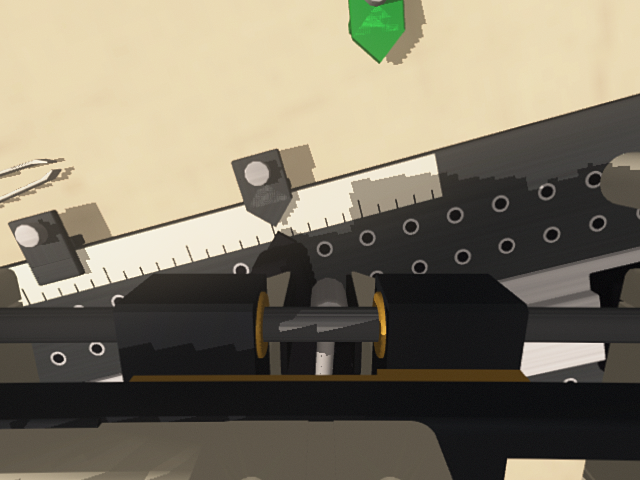

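Emit:
send_rows([
  {"dp": [-0.27, -6.1, 0], "rotation": [0, 0, -5]},
  {"dp": [-0.27, -6.1, 0], "rotation": [0, 0, -5]},
  {"dp": [-0.27, -6.1, 0], "rotation": [0, 0, -5]},
  {"dp": [0, -1.5, 0], "rotation": [0, 0, 0]},
  {"dp": [0, -1.5, 0], "rotation": [0, 0, 0]},
  {"dp": [0, 0, 0], "rotation": [0, 0, 0]},
], gripper=0.25)

```text
time: 20.72
tool_pos: [533.2, 12.3, 234.9]
tcp_rot: [3.141, -0.001, 3.088]
contact_force: [-0.8, 1.6, 1.3]
grip_width: 22.9
```

Emit:
send_rows([
  {"dp": [0, -1.2, 0], "rotation": [0, 0, 0]},
  {"dp": [0, 0, 0], "rotation": [0, 0, 0]},
], gripper=0.25)

```text
time: 20.98
tool_pos: [533.1, 11.3, 234.9]
tcp_rot: [3.141, -0.001, 3.089]
contact_force: [-1.7, 5.6, 2.1]
grip_width: 23.3
```

Emit:
send_rows([
  {"dp": [0, -1.2, 0], "rotation": [0, 0, 0]},
  {"dp": [0, 0, 0], "rotation": [0, 0, 0]},
], gripper=0.25)

```text
time: 21.22
tool_pos: [533.0, 10.6, 234.9]
tcp_rot: [3.14, -0.001, 3.089]
contact_force: [-1.7, 8.9, 1.4]
grip_width: 22.8
```

Emit:
send_rows([
  {"dp": [0, -1.2, 0], "rotation": [0, 0, 0]},
  {"dp": [0, 0, 0], "rotation": [0, 0, 0]},
], gripper=0.25)

```text
time: 21.48
tool_pos: [533.0, 9.5, 234.9]
tcp_rot: [3.14, -0.001, 3.089]
contact_force: [-1.6, 8.0, 2.4]
grip_width: 22.6
```

Emit:
send_rows([
  {"dp": [0, 3, 0], "rotation": [0, 0, 0]},
  {"dp": [0, 4.5, 0], "rotation": [0, 0, 0]},
  {"dp": [0, 0, 0], "rotation": [0, 0, 0]},
  {"dp": [0, 0, 0], "rotation": [0, 0, 0]},
], gripper=0.5)

```text
time: 21.98
tool_pos: [533.6, 15.8, 235.0]
tcp_rot: [-3.141, 0.0, 3.09]
contact_force: [-1.0, 0.2, -0.2]
grip_width: 45.6
```

Emit:
send_rows([
  {"dp": [0, 0, -40], "rotation": [0, 0, 0]},
  {"dp": [0, 0, -60], "rotation": [0, 0, 0]},
  {"dp": [0, 0, 0], "rotation": [0, 0, 0]},
  {"dp": [0, 0, 0], "rotation": [0, 0, 0]},
  {"dp": [0, 0, 0], "rotation": [0, 0, 0]},
], gripper=0.6)

```text
time: 22.6
tool_pos: [533.1, 15.9, 333.5]
tcp_rot: [3.141, -0.003, 3.09]
contact_force: [-0.1, -0.5, 0.5]
grip_width: 55.1
```

Run:
```python
from h import *
plan([532.8,16.3,335],[np.pi,0,np.pi+bx[2]])
c=calibration("wrist");np.save("pics/w15c.npy",c,allow_pickle=True)
im,d=capture("wrist");cv2.imwrite("pics/w15.png",im);cv2.imwrite("pics/w15c.png",cv2.resize(im[130:270,250:390],None,fx=5,fy=4.2,interpolation=cv2.INTER_CUBIC))
```

```text
t 22.6 pos [533.1  15.9 333.5] rpy [ 3.1414e+00 -3.0000e-03  3.0896e+00] F [-0.1 -0.5  0.5] w 55.1
dp tool [ 0.33  0.4  -1.5 ] rotvec deg [ 0.01 -0.17 -0.09]
```

View pics/w15.png

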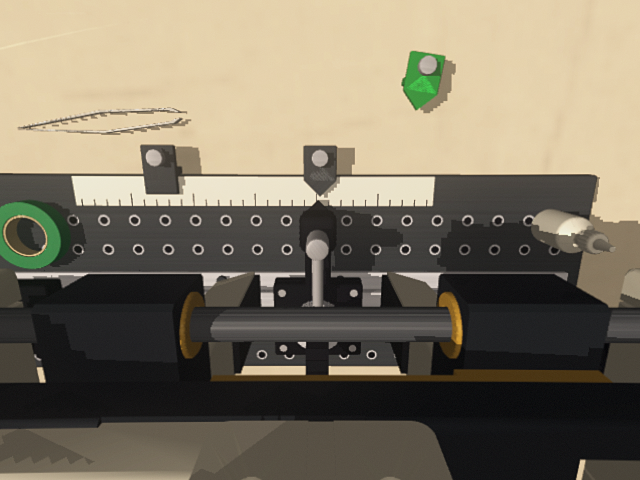

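View pics/w15c.png

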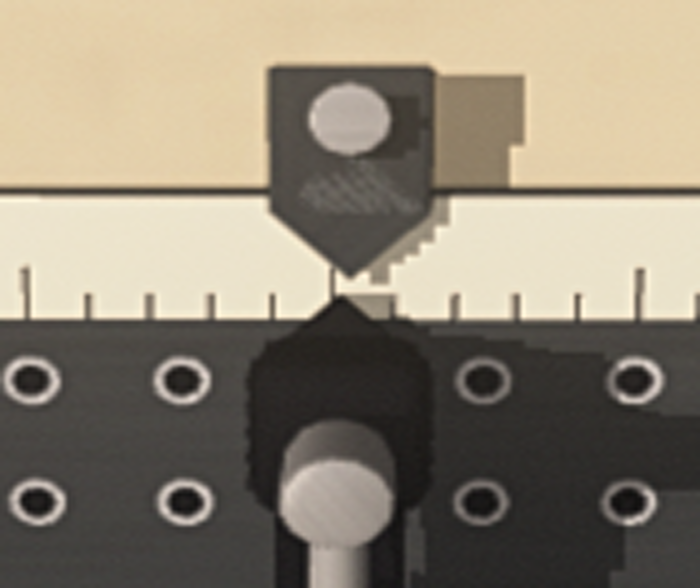

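Run:
```python
from h import *
c=np.load("pics/w15c.npy",allow_pickle=True).item()
f=lambda p:((p[0]+.5)/5-.5+250,(p[1]+.5)/4.2-.5+130)
for n,p,z in (("ptr",(341,296),18),("tip",(350,278),18),("knob",(337.5,504),82)):
    print(n,w2b(pix2world(c,*f(p),z=z)))
im,d=capture("wrist");c=calibration("wrist");cv2.imwrite("pics/w16.png",cv2.resize(im[130:340,220:420],None,fx=4,fy=2.857,interpolation=cv2.INTER_CUBIC)) 
print(status.get_obs()["tool_pos"])
```

```text
ptr [-90.54761889  50.71828394]
tip [-93.99583633  52.16753   ]
knob [-68.17848791  50.6259033 ]
[533.2841372   15.91134357 333.65928611]
```

View pics/w16.png

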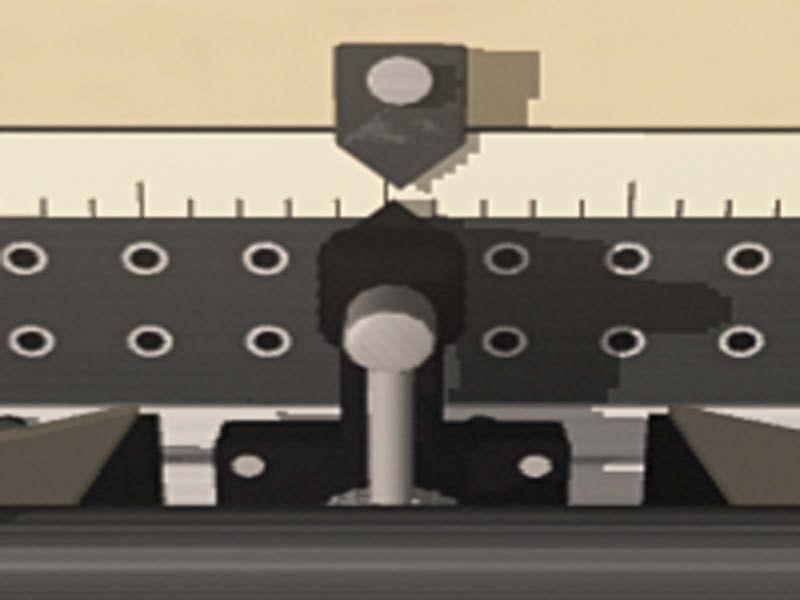

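Emit:
send_rows([
  {"dp": [0.9, -1.2, 40], "rotation": [0, 0, 0]},
  {"dp": [0, 0, 40], "rotation": [0, 0, 0]},
  {"dp": [0, 0, 19], "rotation": [0, 0, 0]},
  {"dp": [0, 0, 0], "rotation": [0, 0, 0]},
], gripper=0.4)

```text
time: 23.2
tool_pos: [531.9, 14.8, 234.0]
tcp_rot: [3.141, -0.005, 3.09]
contact_force: [0.1, 0.2, 0.9]
grip_width: 36.8
```

Emit:
send_rows([
  {"dp": [0, 0, 0], "rotation": [0, 0, 0]},
  {"dp": [-0.27, 6.1, 0], "rotation": [0, 0, 5]},
  {"dp": [-0.27, 6.1, 0], "rotation": [0, 0, 5]},
  {"dp": [-0.27, 6.1, 0], "rotation": [0, 0, 5]},
  {"dp": [-0.27, 6.1, 0], "rotation": [0, 0, 5]},
  {"dp": [-0.27, 6.1, 0], "rotation": [0, 0, 5]},
  {"dp": [-0.27, 6.1, 0], "rotation": [0, 0, 5]},
  {"dp": [-0.27, 6.1, 0], "rotation": [0, 0, 5]},
  {"dp": [-0.27, 6.1, 0], "rotation": [0, 0, 5]},
  {"dp": [-0.27, 6.1, 0], "rotation": [0, 0, 5]},
  {"dp": [-0.27, 6.1, 0], "rotation": [0, 0, 5]},
  {"dp": [-0.27, 6.1, 0], "rotation": [0, 0, 5]},
  {"dp": [-0.27, 6.1, 0], "rotation": [0, 0, 5]},
  {"dp": [-0.27, 6.1, 0], "rotation": [0, 0, 5]},
  {"dp": [-0.27, 6.1, 0], "rotation": [0, 0, 5]},
  {"dp": [0, 2.0, 0], "rotation": [0, 0, 0]},
  {"dp": [0, 1.7, 0], "rotation": [0, 0, 0]},
  {"dp": [0, 0, 0], "rotation": [0, 0, 0]},
], gripper=0.25)

```text
time: 25.45
tool_pos: [585.5, 79.2, 236.3]
tcp_rot: [3.141, 0.0, 1.869]
contact_force: [-1.8, -0.1, 0.4]
grip_width: 23.4
```

Emit:
send_rows([
  {"dp": [0, 1.5, 0], "rotation": [0, 0, 0]},
  {"dp": [0, 0, 0], "rotation": [0, 0, 0]},
], gripper=0.25)

```text
time: 25.7
tool_pos: [586.5, 79.5, 236.0]
tcp_rot: [-3.14, -0.0, 1.869]
contact_force: [-5.9, -0.7, 3.8]
grip_width: 22.5
```

Emit:
send_rows([
  {"dp": [0, 1.2, 0], "rotation": [0, 0, 0]},
  {"dp": [0, 0, 0], "rotation": [0, 0, 0]},
], gripper=0.25)

```text
time: 25.95
tool_pos: [587.0, 79.7, 235.9]
tcp_rot: [-3.137, -0.001, 1.869]
contact_force: [-7.5, -2.5, 5.8]
grip_width: 23.1
```

Emit:
send_rows([
  {"dp": [0, -6.2, 0], "rotation": [0, 0, 0]},
  {"dp": [0, 0, 0], "rotation": [0, 0, 0]},
  {"dp": [0, 0, -40], "rotation": [0, 0, 0]},
  {"dp": [0, 0, -60], "rotation": [0, 0, 0]},
  {"dp": [0, 0, 0], "rotation": [0, 0, -10.0]},
  {"dp": [0, 0, 0], "rotation": [0, 0, -10.0]},
  {"dp": [0, 0, 0], "rotation": [0, 0, -10.0]},
  {"dp": [0, 0, 0], "rotation": [0, 0, -10.0]},
  {"dp": [0, 0, 0], "rotation": [0, 0, -10.0]},
  {"dp": [0, 0, 0], "rotation": [0, 0, -10.0]},
  {"dp": [0, 0, 0], "rotation": [0, 0, -10.0]},
  {"dp": [0, 0, 0], "rotation": [0, 0, 0]},
  {"dp": [0, 0, 0], "rotation": [0, 0, 0]},
], gripper=0.4)

```text
time: 27.58
tool_pos: [582.3, 78.2, 336.0]
tcp_rot: [3.141, 0.0, 3.086]
contact_force: [-0.1, -0.2, -0.2]
grip_width: 36.9
```

Run:
```python
from h import *
plan(list(b2w((-76,50.7)))[:2]+[210],[np.pi,0,np.pi+bx[2]])
c=calibration("wrist");im,d=capture("wrist");cv2.imwrite("pics/w17.png",im)
```

```text
t 27.57 pos [582.3  78.2 336. ] rpy [3.1414e+00 4.0000e-04 3.0865e+00] F [-0.1 -0.2 -0.2] w 36.9
dp tool [ 52.7  -66.1  125.97] rotvec deg [ 0.01  0.02 -0.28]
```

View pics/w17.png

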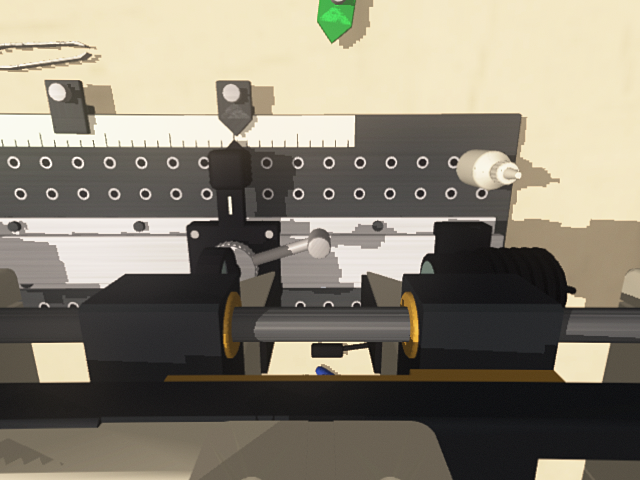

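Emit:
send_rows([
  {"dp": [26.3, -33.0, 0], "rotation": [0, 0, 0]},
  {"dp": [26.4, -33.0, 6], "rotation": [0, 0, -0.3]},
  {"dp": [0, 0, 0], "rotation": [0, 0, 0]},
  {"dp": [0, 0, 40], "rotation": [0, 0, 0]},
  {"dp": [0, 0, 40], "rotation": [0, 0, 0]},
  {"dp": [0, 0, 25], "rotation": [0, 0, 0]},
  {"dp": [0, 0, 15], "rotation": [0, 0, 0]},
  {"dp": [0, 0, 0], "rotation": [0, 0, 0]},
], gripper=0.6)

```text
time: 28.62
tool_pos: [526.4, 15.2, 209.4]
tcp_rot: [3.141, -0.001, 3.095]
contact_force: [0.6, -0.3, -0.0]
grip_width: 55.0
```

Emit:
send_rows([
  {"dp": [0, 0, 0], "rotation": [0, 0, 0]},
  {"dp": [0, 0, 0], "rotation": [0, 0, 0]},
  {"dp": [0, 0, 0], "rotation": [0, 0, 0]},
  {"dp": [0, 0, 0], "rotation": [0, 0, 0]},
  {"dp": [0, 0, 0], "rotation": [0, 0, 0]},
], gripper=0.0)

```text
time: 29.25
tool_pos: [526.3, 14.8, 210.6]
tcp_rot: [-3.141, 0.001, 3.095]
contact_force: [-0.9, -1.8, 6.2]
grip_width: 25.9
```

Run:
```python
from h import *
plan(list(b2w((-76,52)))[:2]+[210],[np.pi,0,np.pi+bx[2]])
im,d=capture("wrist");cv2.imwrite("pics/w18.png",cv2.resize(im[200:285,270:370],None,fx=7,fy=7,interpolation=cv2.INTER_CUBIC))
```

```text
t 29.25 pos [526.3  14.8 210.6] rpy [-3.1414e+00  1.1000e-03  3.0949e+00] F [-0.9 -1.8  6.2] w 25.9
dp tool [0.26 1.64 0.61] rotvec deg [-0.01  0.07  0.21]
```

View pics/w18.png

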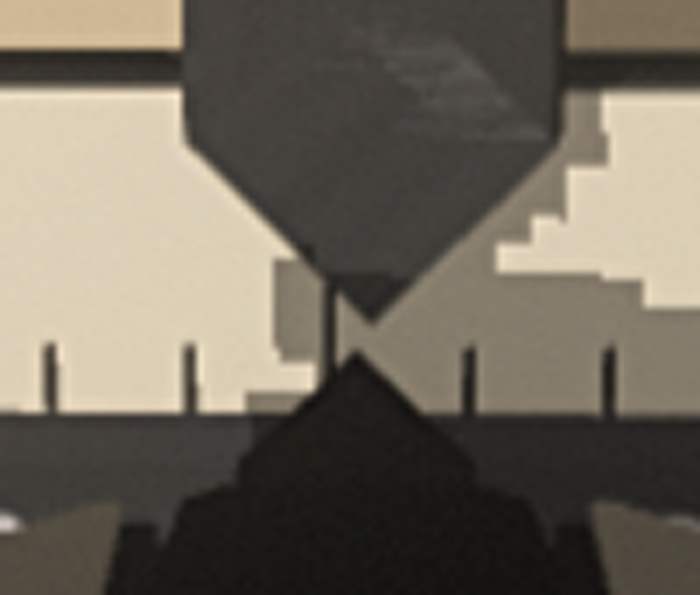

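Emit:
send_rows([
  {"dp": [0, 0.8, 0], "rotation": [0, 0, 0]},
  {"dp": [0, 0.7, 0], "rotation": [0, 0, 0]},
  {"dp": [0, 0, 0], "rotation": [0, 0, 0]},
  {"dp": [0, 0, 0], "rotation": [0, 0, 0]},
], gripper=0.0)

```text
time: 29.8
tool_pos: [526.4, 15.8, 210.6]
tcp_rot: [-3.141, 0.001, 3.095]
contact_force: [-1.1, -5.7, 6.3]
grip_width: 26.0
```

Run:
```python
from h import *
plan(list(b2w((-76,52)))[:2]+[210],[np.pi,0,np.pi+bx[2]])
im,d=capture("wrist");cv2.imwrite("pics/w19.png",cv2.resize(im[200:285,270:370],None,fx=7,fy=7,interpolation=cv2.INTER_CUBIC))
```

```text
t 29.8 pos [526.4  15.8 210.6] rpy [-3.1405e+00  1.0000e-03  3.0950e+00] F [-1.1 -5.7  6.3] w 26.0
dp tool [0.28 0.64 0.59] rotvec deg [-0.06  0.06  0.21]
```

View pics/w19.png

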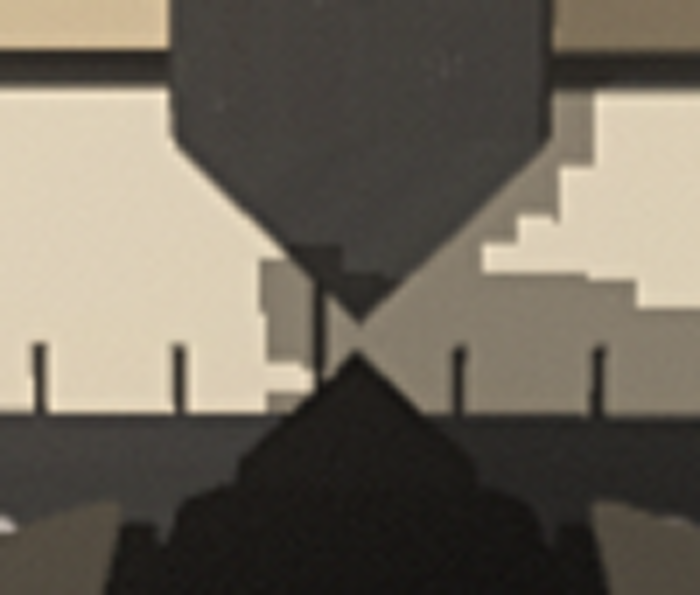

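Emit:
send_rows([
  {"dp": [0, 0.5, 0], "rotation": [0, 0, 0]},
  {"dp": [0, 0, 0], "rotation": [0, 0, 0]},
  {"dp": [0, 0, 0], "rotation": [0, 0, 0]},
  {"dp": [0, -0.5, 0], "rotation": [0, 0, 0]},
  {"dp": [0, 0, 0], "rotation": [0, 0, 0]},
], gripper=0.0)

```text
time: 30.48
tool_pos: [526.4, 16.1, 210.6]
tcp_rot: [-3.141, 0.001, 3.095]
contact_force: [-1.6, -2.8, 6.2]
grip_width: 26.0
```

Emit:
send_rows([
  {"dp": [0, 0, 0], "rotation": [0, 0, 0]},
  {"dp": [0, 0, 0], "rotation": [0, 0, 0]},
  {"dp": [0, 0, 0], "rotation": [0, 0, 0]},
  {"dp": [0, 0, 0], "rotation": [0, 0, 0]},
], gripper=0.6)

```text
time: 30.98
tool_pos: [526.1, 16.5, 209.9]
tcp_rot: [3.141, -0.0, 3.095]
contact_force: [-0.2, 0.2, 0.5]
grip_width: 55.0
```

Run:
```python
from h import *
plan(list(b2w((-76,52)))[:2]+[210],[np.pi,0,np.pi+bx[2]])
im,d=capture("wrist");cv2.imwrite("pics/w20.png",cv2.resize(im[200:285,270:370],None,fx=7,fy=7,interpolation=cv2.INTER_CUBIC))
```

```text
t 30.98 pos [526.1  16.5 209.9] rpy [ 3.1414e+00 -3.0000e-04  3.0951e+00] F [-0.2  0.2  0.5] w 55.0
dp tool [-0.   -0.13 -0.14] rotvec deg [ 0.01 -0.02  0.22]
```

View pics/w20.png

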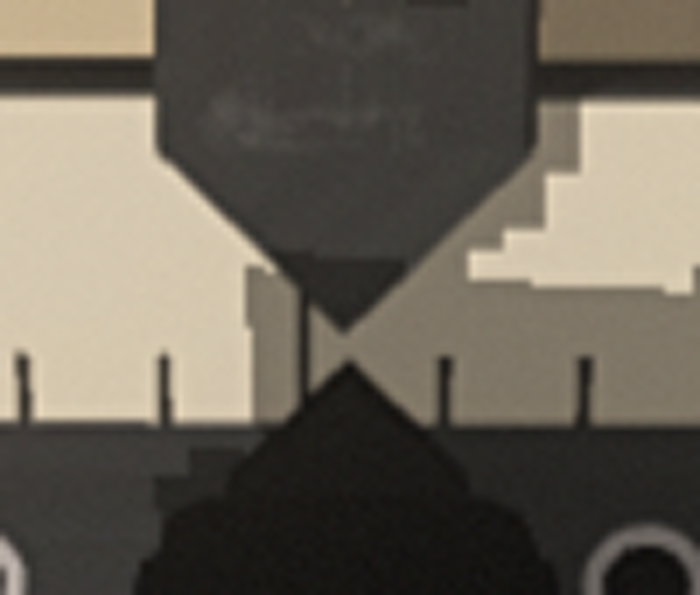

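Emit:
send_rows([
  {"dp": [0, 0, -25], "rotation": [0, 0, 0]},
  {"dp": [0, 0, -50], "rotation": [0, 0, 0]},
  {"dp": [0, 0, -50], "rotation": [0, 0, 0]},
  {"dp": [0, 0, 0], "rotation": [0, 0, 10]},
  {"dp": [0, 0, 0], "rotation": [0, 0, 10]},
  {"dp": [0, 0, 0], "rotation": [0, 0, 10]},
  {"dp": [0, 0, 0], "rotation": [0, 0, 10]},
  {"dp": [0, 0, 0], "rotation": [0, 0, 10]},
  {"dp": [0, 0, 0], "rotation": [0, 0, 10]},
  {"dp": [0, 0, 0], "rotation": [0, 0, 10.2]},
  {"dp": [14.2, 24.1, 0], "rotation": [0, 0, 0]},
  {"dp": [14.2, 24.1, 0], "rotation": [0, 0, 0]},
  {"dp": [14.2, 24.1, 0], "rotation": [0, 0, 0]},
  {"dp": [0, 0, 0], "rotation": [0, 0, 0]},
  {"dp": [0, 0, 0], "rotation": [0, 0, 0]},
], gripper=0.4)

```text
time: 32.9
tool_pos: [582.3, 78.2, 334.7]
tcp_rot: [-3.141, -0.0, 1.87]
contact_force: [-0.6, 0.1, -0.8]
grip_width: 36.8
```

Run:
```python
from h import *
plan([582.6,78.6,335],[np.pi,0,np.pi+bx[2]-1.2217])
im,d=capture("wrist");cv2.imwrite("pics/w21.png",im[150:,:])
```

```text
t 32.9 pos [582.3  78.2 334.7] rpy [-3.1405e+00 -1.0000e-04  1.8701e+00] F [-0.6  0.1 -0.8] w 36.8
dp tool [ 0.26  0.37 -0.32] rotvec deg [-0.06 -0.01  0.03]
```

View pics/w21.png

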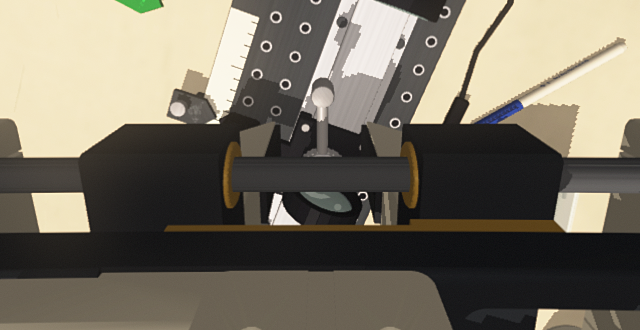

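Emit:
send_rows([
  {"dp": [0, 0, 40], "rotation": [0, 0, 0]},
  {"dp": [0, 0, 40], "rotation": [0, 0, 0]},
  {"dp": [0, 0, 19.5], "rotation": [0, 0, 0]},
  {"dp": [0, 0, 0], "rotation": [0, 0, 0]},
  {"dp": [0, 0, 0], "rotation": [0, 0, 0]},
], gripper=0.4)

```text
time: 33.58
tool_pos: [583.0, 78.1, 236.7]
tcp_rot: [3.14, 0.0, 1.869]
contact_force: [0.9, 0.0, -0.5]
grip_width: 36.6
```

Emit:
send_rows([
  {"dp": [0, 0, 0], "rotation": [0, 0, 0]},
  {"dp": [0, 0, 0], "rotation": [0, 0, 0]},
  {"dp": [-0.27, -6.1, 0], "rotation": [0, 0, -5]},
  {"dp": [-0.27, -6.1, 0], "rotation": [0, 0, -5]},
  {"dp": [-0.27, -6.1, 0], "rotation": [0, 0, -5]},
  {"dp": [-0.27, -6.1, 0], "rotation": [0, 0, -5]},
  {"dp": [-0.27, -6.1, 0], "rotation": [0, 0, -5]},
  {"dp": [-0.27, -6.1, 0], "rotation": [0, 0, -5]},
  {"dp": [-0.27, -6.1, 0], "rotation": [0, 0, -5]},
  {"dp": [-0.27, -6.1, 0], "rotation": [0, 0, -5]},
  {"dp": [-0.27, -6.1, 0], "rotation": [0, 0, -5]},
  {"dp": [-0.27, -6.1, 0], "rotation": [0, 0, -5]},
  {"dp": [-0.27, -6.1, 0], "rotation": [0, 0, -5]},
  {"dp": [-0.27, -6.1, 0], "rotation": [0, 0, -5]},
  {"dp": [-0.27, -6.1, 0], "rotation": [0, 0, -5]},
  {"dp": [0, 0, 0], "rotation": [0, 0, 0]},
], gripper=0.25)

```text
time: 35.58
tool_pos: [534.2, 21.0, 236.0]
tcp_rot: [3.141, 0.001, 3.003]
contact_force: [1.1, 0.1, -0.7]
grip_width: 23.0
```

Emit:
send_rows([
  {"dp": [-0.15, -3.0, 0], "rotation": [0, 0, -2.5]},
  {"dp": [-0.1, -3.1, 0], "rotation": [0, 0, -2.5]},
  {"dp": [0, -1.5, 0], "rotation": [0, 0, 0]},
  {"dp": [0, -1.5, 0], "rotation": [0, 0, 0]},
  {"dp": [0, 0, 0], "rotation": [0, 0, 0]},
  {"dp": [0, 0, 0], "rotation": [0, 0, 0]},
], gripper=0.25)

```text
time: 36.33
tool_pos: [533.4, 12.1, 235.5]
tcp_rot: [3.141, -0.0, 3.091]
contact_force: [-1.2, 2.7, 2.0]
grip_width: 22.8
```

Run:
```python
from h import *
plan([532.8,16.3,235],[np.pi,0,np.pi+bx[2]])
im,d=capture("wrist");cv2.imwrite("pics/w22.png",cv2.resize(im[150:310,240:400],None,fx=4,fy=3.5,interpolation=cv2.INTER_CUBIC))
```

```text
t 36.33 pos [533.4  12.1 235.5] rpy [ 3.1415e+00 -1.0000e-04  3.0911e+00] F [-1.2  2.7  2. ] w 22.8
dp tool [0.85 4.17 0.51] rotvec deg [ 0.01 -0.   -0.01]
```

View pics/w22.png

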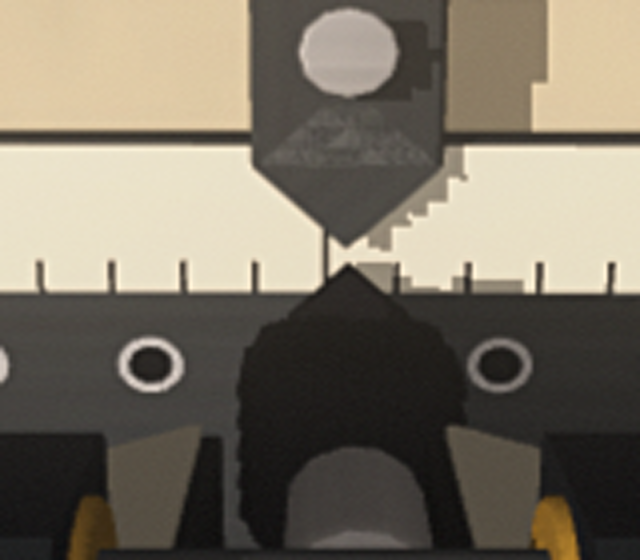

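Emit:
send_rows([
  {"dp": [0, -0.8, 0], "rotation": [0, 0, 0]},
  {"dp": [0, 0, 0], "rotation": [0, 0, 0]},
  {"dp": [0, 0, 0], "rotation": [0, 0, 0]},
], gripper=0.25)

```text
time: 36.75
tool_pos: [533.4, 11.6, 235.5]
tcp_rot: [3.141, -0.0, 3.091]
contact_force: [-0.4, 5.7, 1.8]
grip_width: 23.0
```

Run:
```python
from h import *
plan([532.8,16.3,235],[np.pi,0,np.pi+bx[2]])
im,d=capture("wrist");cv2.imwrite("pics/w23.png",cv2.resize(im[150:310,240:400],None,fx=4,fy=3.5,interpolation=cv2.INTER_CUBIC))
```

```text
t 36.75 pos [533.4  11.6 235.5] rpy [ 3.1407e+00 -1.0000e-04  3.0913e+00] F [-0.4  5.7  1.8] w 23.0
dp tool [0.81 4.63 0.5 ] rotvec deg [ 0.05 -0.01  0.  ]
```

View pics/w23.png

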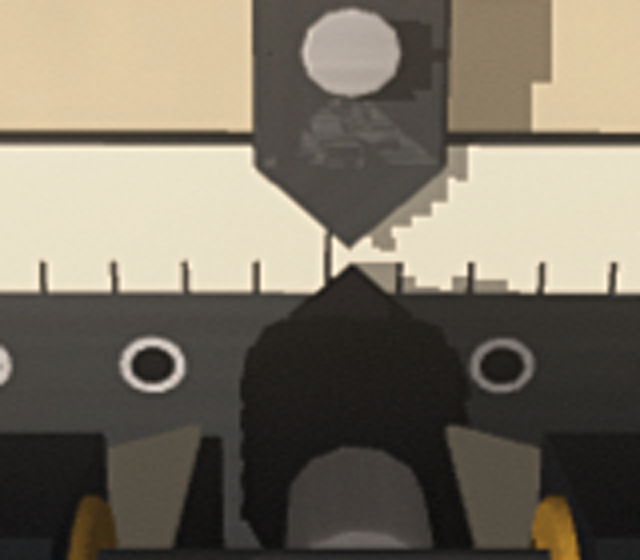

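Emit:
send_rows([
  {"dp": [0, 2.5, 0], "rotation": [0, 0, 0]},
  {"dp": [0, 2.0, 0], "rotation": [0, 0, 0]},
  {"dp": [0, 0, 0], "rotation": [0, 0, 0]},
  {"dp": [0, 0, 0], "rotation": [0, 0, 0]},
  {"dp": [0, 0, -40], "rotation": [0, 0, 0]},
  {"dp": [0, 0, -60], "rotation": [0, 0, 0]},
  {"dp": [0, 0, 0], "rotation": [0, 0, 0]},
  {"dp": [0, 0, 0], "rotation": [0, 0, 0]},
  {"dp": [0, 0, 0], "rotation": [0, 0, 0]},
], gripper=0.4)

```text
time: 37.92
tool_pos: [533.2, 15.7, 334.0]
tcp_rot: [3.141, -0.003, 3.091]
contact_force: [0.5, 0.6, -0.7]
grip_width: 37.2
```

Run:
```python
from h import *
plan([532.8,16.3,335],[np.pi,0,np.pi+bx[2]])
c=calibration("wrist");np.save("pics/w24c.npy",c,allow_pickle=True)
im,d=capture("wrist");cv2.imwrite("pics/w24.png",im);cv2.imwrite("pics/w24c.png",cv2.resize(im[130:270,250:390],None,fx=5,fy=4.2,interpolation=cv2.INTER_CUBIC))
```

```text
t 37.92 pos [533.2  15.7 334. ] rpy [ 3.1414e+00 -3.0000e-03  3.0914e+00] F [ 0.5  0.6 -0.7] w 37.2
dp tool [ 0.48  0.6  -0.99] rotvec deg [ 0.01 -0.17  0.01]
```

View pics/w24c.png

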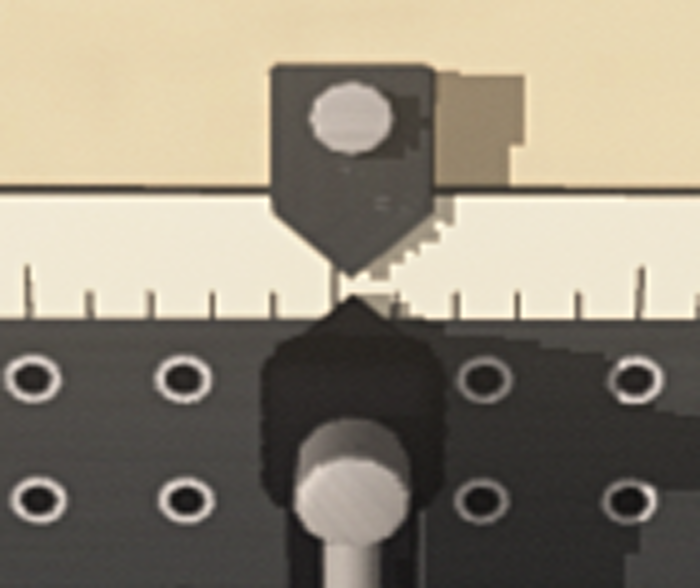

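Run:
```python
from h import *
c=np.load("pics/w24c.npy",allow_pickle=True).item()
f=lambda p:((p[0]+.5)/5-.5+250,(p[1]+.5)/4.2-.5+130)
for n,p,z in (("ptr",(352.5,297),18),("tip",(352,278),18),("knob",(352.5,503),82)):
    print(n,w2b(pix2world(c,*f(p),z=z)))
im,d=capture("scene");cv2.imwrite("pics/s24.png",im)
```

```text
ptr [-90.13790552  52.34094913]
tip [-93.7861015   52.25922978]
knob [-68.05279921  52.39486209]
```

View pics/s24.png

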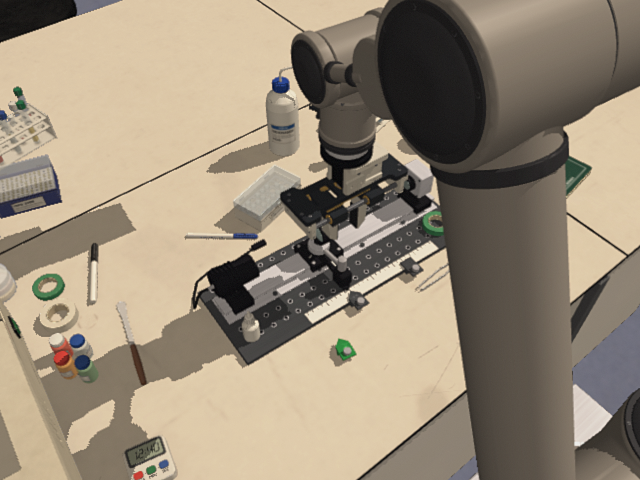

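View pics/w24.png

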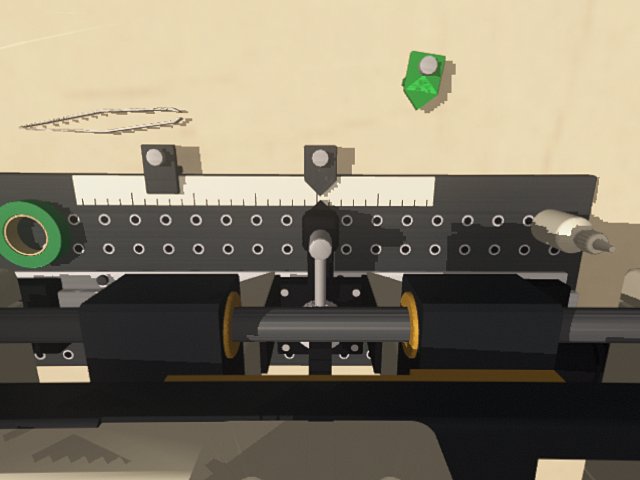

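```bash
python3 -c "
from h import *
print(workorder.close_job())"
```

```text
the job is handed in; nothing more can be done
None
```

The lens is back: its carrier's pointer stands opposite the tip of the pointed clip, and the lever is at its clamped stop. The job took about 38 s of the 64 s and is handed in.

**What I did**
- I swung the lever to its released stop and gripped the carrier by its grip. I slid it about 43 mm along +y to the pointed clip, then swung the lever back to clamped.
- **One failed check, then mended:** on the first clamping I pushed the lever about 9 N into its stop, and the carrier slipped about 1.4 mm towards −y. I released the lever fully again and repositioned the carrier by its grip. I re-clamped with no more than about 6 N, and it stayed put.

**Last checks, from the wrist picture with the arm clear**
- **Pointer:** y = 52.3 mm on the bench, against 52.3 mm for the clip tip, so they agree within about 0.1 mm.
- **Lever:** the knob is at y = 52.4 mm, directly in line with the pointer, so the lever is square to the rail.
- **Other things:** the wrist picture shows the dropper, tape roll, tweezers, both clips and the green look-alike in place. The scene picture shows the cuvette box where it was.
- **Robot:** the contact force was about zero, with the fingertips about 156 mm above the table.

**Disagreement:** in the first wrist picture the lever looked about 2.5° short of square, and the carrier had moved about 3 mm by the time of the first release. Neither affected the final position.

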